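# Hang the weight carrier and lock it with the snap cap

## Robot

A 6-joint arm with a two-finger parallel gripper is mounted at the origin on the work surface. World frame = base frame: x ahead of the robot, y to its left, z up, the work surface at z = 0. Lengths are in m, angles in degrees, forces in N, time in s.
With the tool pointing down it reaches from about 0.4 to 0.825 m from the base axis. Payload 7 kg.
Tool frame: the origin (TCP) lies midway between the tips of the shut fingers; the grasp point (between the pads) lies 19 mm behind it (r.grasp_offset is the distance from the TCP to the grasp point, in m); z points along the fingers, x is the direction in which the jaws open and shut, and the axes are right-handed (so a half turn about z gives the same grasp; the last joint's range is limited). The gripper opens to 88 mm and grips with 3 to 60 N. Pads are 19 mm wide; open, the fingers measure 130 mm over their backs; the gripper's body (78 mm by 193 mm) begins 47 mm behind the grasp point.
Start: joints at [-52.936, 20.546, 0.682, 0, -70.136, -16.507], TCP at [0.237, -0.632, 0.193] pointing down, gripper open.
Joint ranges: [-176.03, 176.03], [-82.01, 121.73], [-58.28, 71.71], [-173.87, 95.51], [-174.79, -0.11], [-173.66, 173.66]. Speed limits (degrees/s): [136.94, 136.94, 172.46, 180, 180, 180].

## Interface

Orientations are given as [roll, pitch, yaw] about the fixed x, y, z axes, in that order (R = Rz(yaw) Ry(pitch) Rx(roll)).
In Python, from plant import r gives the robot as it stands.
- The arm moves only by the tool step_arm, never from a script. Its argument "deltas" is a list of rows, each a list of 7 numbers: the turn, a rotation vector about the tool's x, y, z in rad, then the shift along the tool's x, y, z in mm, then the opening, from -1 (shut) to 1 (fully open), so that 0 is half open. In form: [[ax, ay, az, x, y, z, grip], ...]. A call has 1 to 10 rows; each row shifts and turns the pose as measured when the row begins, along the tool's axes as they then stand; what a row does not reach is not made up. A row lasts 1/10 s, in which the tool goes at most 50 mm and 8.59 degrees, less where a joint would pass 70% of its speed; a pose out of reach is approached as far as the arm can. A call with a gripper value outside its range is refused whole. The fingers move at their own pace and stop on an object; "squeeze" is the grip in N (left out, the last holds). Time passes only in rows, so rows that do not move let the fingers close. It gives the time, the measured TCP pose, the force and the opening at its end, in the units of the state.
- r.get_state(): the state, without advancing time (a new reading comes with each control period).
- r.capture(name): name is "scene" or "side" or "wrist"; returns the picture (420x560x3 uint8, red, green, blue); there is no depth.
- r.camera_info(name): a dict with "vertical_fov" (degrees; the focal length in pixels is half the picture's height over the tangent of half this angle, whatever the lens; pixels are square), "cx", "cy" (the principal point, pixels), "k1" (the pictures are not rectified: a ray, as slopes to the right and down, at radius r is drawn at 1 + k1 r^2 times it, then the intrinsics apply), "view" (4x4, takes a point from world to camera coordinates). Camera axes: x right, y down, z forward; pixel columns grow to the right and rows downward; lengths in m; the calibration is good to about 2 mm. A picture is of the moment at which its call begins: read the wrist's pose just before it. camera_info takes no time and is no camera call; for the wrist camera it gives the pose at the moment of the call.
- r.close_job(): hands the job in, once; it reports no verdict.
The state is a dict: "time_s": time; "joints": joint angles; "qd": joint speeds; "joint_torque": joint torques, N m; "tcp_pos": TCP position; "eef_rot": TCP orientation; "contact_force": force on the tool from outside, world axes, zero at the start; "moment": the same for the moment, N m; "gripper_width": finger opening in m.
Only numpy, scipy, OpenCV 4.12 (cv2) and the standard library are available. Lean on these libraries where they do the work, as an engineer would, in place of code of your own. Each camera call takes 0.05 s, during which the arm holds its last target.

## Task

Hang the blue weight carrier by its handle on the yellow stand's hook and let go of it, then press the orange snap cap down over the hook's upturned stud until it clicks and sits fully home on its seat. Do not let go at the end: the program finishes while holding the cap pressed firmly down on its seat (about 12 N), with the carrier hanging free, and leave the jar, the socket and the spanner where they are.

Things in the scene. Friction and masses are not known exactly. Their poses are not given: they have to be found in the camera images.
- carrier_grip (a point): Centre of the black rubber grip block on the carrier's handle: 20 (x) x 30 (y) x 42 mm tall; pinch it along y, across 30 mm. The carrier is a blue open tin 90 (x) x 104 (y) x 55 mm high, about 350 g, upright on the bench, its underside 170 mm below this point. Two upright rods (8 mm, at y -55 and +55 mm) rise from its sides to a level 8 mm bar along y. z is up.
- carrier_bar (a point): Middle of the carrier's level handle bar (8 mm round, along the carrier's y), 25 mm below carrier_grip and 145 mm above the carrier's underside. Under the bar is an opening 86 mm high (tin rim to bar) and 100 mm wide, through which the hook passes.
- stand: Yellow hook stand bolted to the bench. Origin on the bench under its 30 mm square post (210 mm high; base plate 130 mm square, 10 mm thick). Its hook is a level arm of steel flat bar, 14 mm wide, 8 mm thick, that leaves the post near its top along the stand's -x, sags in a shallow V and ends in an upturned stud 140 mm from the post's axis. z is up.
- hook_saddle (a point): Lowest point of the upper face of the hook's arm, 184 mm above the bench, 85 mm from the post's axis and 55 mm from the stud's: here the handle bar comes to rest, its centre then 4 to 5 mm above this point. Axes as the stand: x points from the stud towards the post. The arm's underside is 9 mm below this point.
- stud_seat (a point): Centre of the seat at the stud's foot, 200 mm above the bench: a round shoulder of 32 mm diameter, 8 mm thick, on which the cap's rim ends up. The stud is upright, 15 mm in diameter, 34 mm high above this point, its top 10 mm tapering to 8 mm. Four sprung brass balls stand out from it 11 mm above the seat. Axes as the stand.
- cap_center (a point): Centre of the orange snap cap: round, 34 mm diameter, 42 mm high, 30 g, standing on the bench open end down. Mouth 18 mm wide; a 6 mm high lip in it must be forced over the stud's balls: met with the rim about 15 mm above the seat, the push rises to about 8 to 10 N, drops sharply (the click), then the rim lands on the seat, a hard stop. Axes as built, z up.
- cap_foot (a point): Centre of the cap's lower rim, 21 mm below cap_center; it coincides with stud_seat when the cap is fully home.
- paste_jar: White jar of tyre paste, 64 mm diameter, 75 mm high; origin at the centre of its underside. Bystander.
- socket: Dark steel socket, a tube of 34 mm diameter, 50 mm high; origin at the centre of its underside. Bystander.
- spanner: Flat steel spanner, 180 mm long, lying along its x; origin under its middle. Bystander.
There are look-alikes about, which are no part of the job. There is more than one size of the part that bears carrier_grip; the job needs the larger. Of the things shaped like the part that bears cap_center, the orange one is meant.

How it is judged:
By the outcome, as a careful person would: the job done as asked, in the order asked, and still so for the second after the job is handed in, while the arm keeps its last pose, push and grip.
It also fails if it takes over 66 s, if anything falls off the work surface, if the arm or the gripper's body presses on something with over 40 N, if the wrist force passes 120 N, or if a joint passes its speed limit or range.

## Working session

There is one attempt and no reset: what is moved stays moved. The work goes in short steps, Python scripts to look and compute and a tool call to move; the robot and the scene stay as the last step left them, time stands still between calls to the robot, and variables do not carry over. Pictures are saved under pics/ and viewed, and the job is handed in when it is done.

Besides the shell and the picture viewer there is one more tool, called after ">>>" as name(argument=value, ...), one argument or row to a line, values as JSON. step_arm: Moves the arm, as the interface text tells. Its arguments: {"type":"object","properties":{"deltas":{"type":"array","items":{"type":"array","items":{"type":"number"}}},"squeeze":{"type":"number"}},"required":["deltas"]}

```bash
mkdir -p pics; ls; python3 - <<'E'
from plant import r
import cv2,json
print(r.get_state())
for n in ("scene","side","wrist"):
    i=r.camera_info(n);print(n,i)
    p=r.capture(n);cv2.imwrite(f"pics/{n}0.png",p[:,:,::-1])
E
```

```text
pics
{'time_s': 0.0, 'joints': array([-5.29352609e+01,  2.05906022e+01,  6.34928811e-01, -2.08809314e-02,
       -7.01360339e+01, -1.65067862e+01]), 'qd': array([ 0.03189472, -0.06826741, -0.03238675,  0.01922354,  0.06097075,
       -0.00836836]), 'joint_torque': array([ 1.86380654e-03, -5.82712054e+01,  2.93066454e+01,  6.99733034e+00,
        7.14212714e-03, -2.26420320e-04]), 'tcp_pos': array([ 0.23681587, -0.63151903,  0.19193852]), 'eef_rot': array([-1.79992761e+02, -9.35054657e-02,  1.10550836e+02]), 'contact_force': array([-0.21669085, -0.03550321, -0.17108893]), 'moment': array([ 0.01001837,  0.03645358, -0.04044479]), 'gripper_width': 0.08739455000405205}
scene {'vertical_fov': 49.91592226060386, 'cx': 280.1671856342601, 'cy': 203.8628417162561, 'k1': 0.011882835382064636, 'view': array([[ 0.70848864,  0.70539315, -0.0215489 , -0.36703949],
       [ 0.42416385, -0.45003189, -0.78584752, -0.12566684],
       [-0.56402915,  0.54762377, -0.61804476,  1.44847745],
       [ 0.        ,  0.        ,  0.        ,  1.        ]])}
side {'vertical_fov': 50.727295079977964, 'cx': 276.29941130218936, 'cy': 203.26079037811144, 'k1': 0.026200584240923898, 'view': array([[ 0.99469223, -0.10157578,  0.01642365, -0.53193627],
       [-0.03781002, -0.50927451, -0.85977316,  0.14279384],
       [ 0.09569627,  0.8545887 , -0.51041197,  1.02972727],
       [ 0.        ,  0.        ,  0.        ,  1.        ]])}
wrist {'vertical_fov': 60.12081663088458, 'cx': 271.7578884625825, 'cy': 205.13063611504393, 'k1': -0.09424810618794731, 'view': array([[-0.35132062,  0.93625457,  0.00109926,  0.67483154],
       [ 0.89081316,  0.33390736,  0.30815221, -0.03901002],
       [ 0.28814187,  0.10923946, -0.95133643,  0.39257404],
       [ 0.        ,  0.        ,  0.        ,  1.        ]])}
```

View pics/scene0.png

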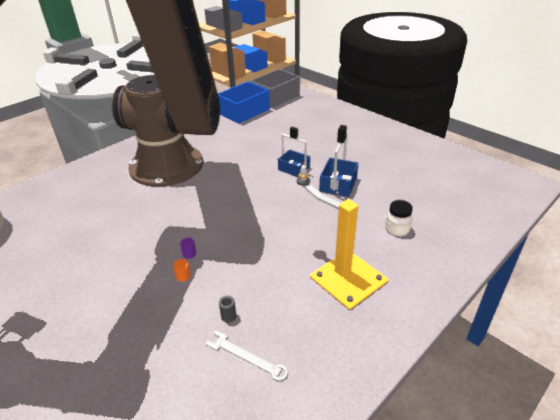

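View pics/side0.png

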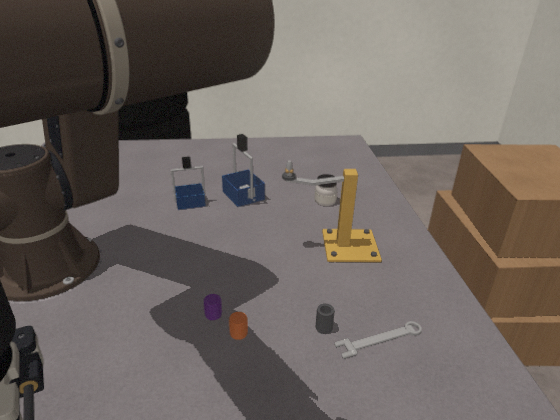

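View pics/wrist0.png

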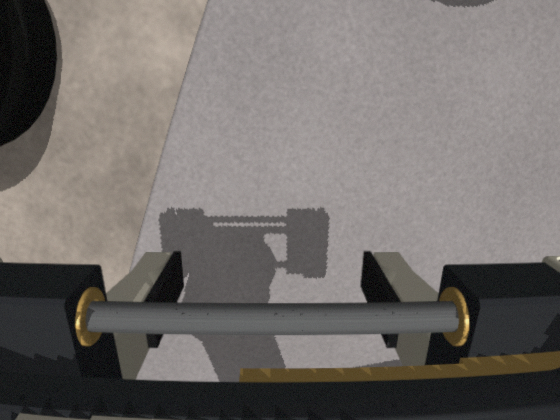

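The scene view shows two blue carriers, the small one at (293,162) and the large one at (340,177). It also shows two caps, purple at (188,248) and orange at (182,270), and the stand's post at (347,240) with its stud near (303,178). Next I'll enlarge crops.

```bash
cat > h.py <<'E'
import numpy as np, cv2
from plant import r
def ray(n,u,v,info=None):
    i=info or r.camera_info(n); f=210/np.tan(np.radians(i['vertical_fov']/2))
    d=np.array([(u-i['cx'])/f,(v-i['cy'])/f]); s=d.copy()
    for _ in range(20): s=d/(1+i['k1']*(s@s))
    V=i['view']; R=V[:3,:3]; o=-R.T@V[:3,3]; w=R.T@np.array([s[0],s[1],1]); return o,w/np.linalg.norm(w)
def plane(n,u,v,z,info=None):
    o,w=ray(n,u,v,info); return o+w*(z-o[2])/w[2]
def tri(*obs):
    A=np.zeros((3,3));b=np.zeros(3);L=[]
    for n,u,v in obs:
        o,w=ray(n,u,v);P=np.eye(3)-np.outer(w,w);A+=P;b+=P@o;L.append((o,P))
    x=np.linalg.solve(A,b); return x,[np.linalg.norm(P@(x-o))*1000 for o,P in L]
def proj(n,p,info=None):
    i=info or r.camera_info(n); f=210/np.tan(np.radians(i['vertical_fov']/2))
    c=i['view']@np.append(p,1); s=c[:2]/c[2]; s=s*(1+i['k1']*(s@s)); return s*f+[i['cx'],i['cy']]
def crop(img,x0,y0,x1,y1,k,name):
    c=cv2.resize(img[y0:y1,x0:x1],None,fx=k,fy=k,interpolation=cv2.INTER_CUBIC); cv2.imwrite(name,c)
E
python3 - <<'E'
from h import *
s=cv2.imread('pics/scene0.png');d=cv2.imread('pics/side0.png')
crop(s,265,115,415,225,5,'pics/s_hook.png')
crop(d,160,125,350,265,4,'pics/d_hook.png')
a=cv2.resize(s[230:330,150:260],None,fx=4,fy=4);b=cv2.resize(d[280:360,190:350],None,fx=2.2,fy=4)
crop(d,190,280,350,360,5,'pics/d_cap.png');cv2.imwrite('pics/s_cap.png',a)
E
```

```text
(no output)
```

View pics/s_hook.png

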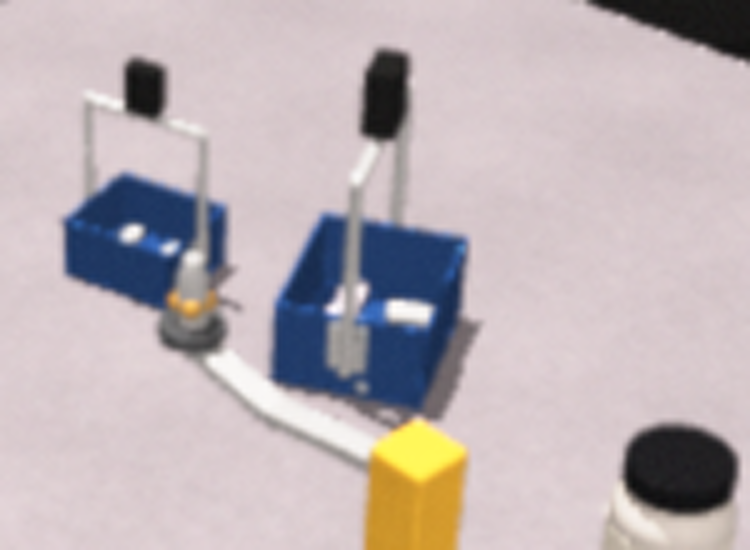

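View pics/d_hook.png

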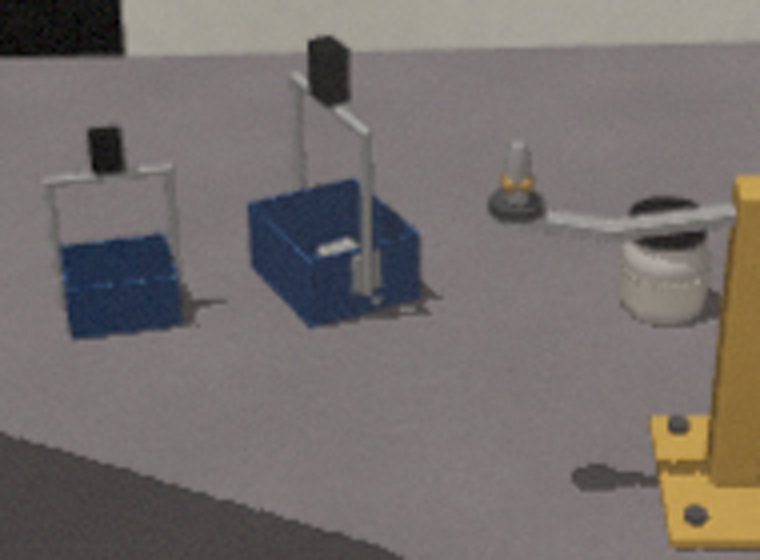

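View pics/s_cap.png

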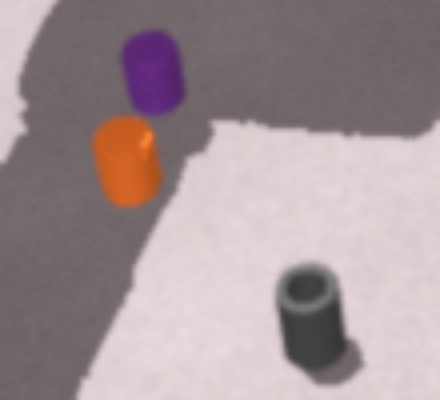

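View pics/d_cap.png

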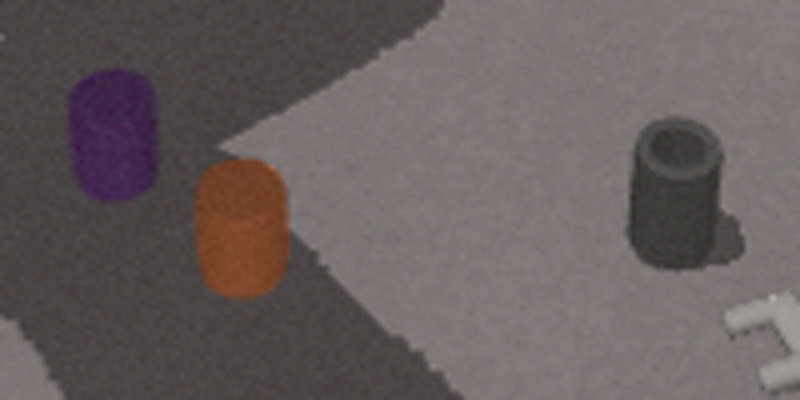

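```bash
python3 - <<'E'
from h import *
np.set_printoptions(precision=4,suppress=True)
S=lambda u,v,k=5,x=265,y=115:("scene",(u+.5)/k-.5+x,(v+.5)/k-.5+y)
D=lambda u,v,k=4,x=160,y=125:("side",(u+.5)/k-.5+x,(v+.5)/k-.5+y)
P={'grip':(S(386,94),D(328,71)),'small':(S(145,88),D(105,150)),
'bar_near':(S(354,181),D(369,132)),
'stud_top':(S(193,256),D(517,147)),'seat':(S(192,323),D(516,202)),
'posttop_near':(S(418,425),D(735,180))}
for k,v in P.items():print(k,*tri(*v))
hs=cv2.imread('pics/scene0.png');hd=cv2.imread('pics/side0.png')
def cen(img,lo,hi,box):
    m=cv2.inRange(cv2.cvtColor(img,cv2.COLOR_BGR2HSV),lo,hi);M=np.zeros_like(m);x0,y0,x1,y1=box;M[y0:y1,x0:x1]=m[y0:y1,x0:x1]
    ys,xs=np.nonzero(M);return (xs.min()+xs.max())/2,(ys.min()+ys.max())/2,len(xs),(xs.mean(),ys.mean())
a=cen(hs,(5,150,60),(15,255,255),(165,255,200,290));b=cen(hd,(5,120,50),(16,255,255),(225,305,255,345))
print(a,b);print('cap',tri(("scene",*a[:2]),("side",*b[:2])),tri(("scene",*a[3]),("side",*b[3])))
a=cen(hs,(125,80,20),(160,255,255),(170,230,205,265));b=cen(hd,(125,60,20),(160,255,255),(195,285,230,330))
print('purple',tri(("scene",*a[:2]),("side",*b[:2])))
# post top face corners in scene crop
for c in [(418,420),(467,456),(420,490),(370,457)]:
    print('post',plane(*S(*c),0.21))
print('grip top plane', )
E
```

```text
grip [0.4647 0.3001 0.1668] [np.float64(0.002662396895773197), np.float64(0.0026623968958370916)]
small [0.309  0.2706 0.1242] [np.float64(0.33757402612091036), np.float64(0.33757402612090626)]
bar_near [0.4899 0.2435 0.146 ] [np.float64(0.6832798439523254), np.float64(0.683279843952281)]
stud_top [0.5627 0.0351 0.2309] [np.float64(0.7708039042447313), np.float64(0.7708039042448354)]
seat [0.5633 0.0343 0.1959] [np.float64(0.09427501169420395), np.float64(0.094275011694119)]
posttop_near [0.6908 0.0363 0.2041] [np.float64(0.3555060340024844), np.float64(0.35550603400240033)]
(np.float64(181.0), np.float64(269.5), 291, (np.float64(181.340206185567), np.float64(269.6666666666667))) (np.float64(238.0), np.float64(325.5), 443, (np.float64(237.882618510158), np.float64(325.2460496613995)))
cap (array([ 0.4354, -0.2453,  0.0198]), [np.float64(0.30050821886139323), np.float64(0.30050821886126317)]) (array([ 0.4353, -0.2444,  0.019 ]), [np.float64(0.07637691631852238), np.float64(0.07637691631852671)])
purple (array([ 0.3861, -0.1908,  0.0198]), [np.float64(0.5346292948227623), np.float64(0.5346292948227609)])
post [0.6935 0.0322 0.21  ]
post [0.7231 0.0267 0.21  ]
post [ 0.7228 -0.0038  0.21  ]
post [ 0.6947 -0.0009  0.21  ]
grip top plane
```

```bash
cat >> h.py <<'E'
from scipy.spatial.transform import Rotation as Ro
def to(p,yaw,n=None):
    s=r.get_state(); R=Ro.from_euler('xyz',s['eef_rot'],degrees=True); G=Ro.from_euler('xyz',[180,0,yaw],degrees=True)
    rv=(R.inv()*G).as_rotvec(); d=R.inv().apply(np.array(p)-s['tcp_pos'])*1000
    n=n or max(1,int(np.ceil(max(np.linalg.norm(d)/45,np.degrees(np.linalg.norm(rv))/8))))
    print('t',round(s['time_s'],2),'tcp',s['tcp_pos'].round(4),'rpy',s['eef_rot'].round(2),'F',s['contact_force'].round(2),'w',round(s['gripper_width'],4),'j',s['joints'].round(1))
    print('total rv',rv.round(4),'mm',d.round(1),' n',n,'per row',(rv/n).round(4),(d/n).round(2))
E
python3 -c "
from h import *
to([.46,-.21,.33],110.5)
print(plane('scene',228,310,.025),plane('side',325,320,.025))"
```

```text
t 0.15 tcp [ 0.2369 -0.6316  0.1921] rpy [-1.7999e+02 -7.0000e-02  1.1055e+02] F [-0.59 -0.04 -0.14] w 0.0878 j [-52.9  20.6   0.6  -0.  -70.1 -16.5]
total rv [-0.0001 -0.0013  0.0009] mm [ 316.6  356.9 -137.5]  n 12 per row [-0.     -0.0001  0.0001] [ 26.39  29.75 -11.46]
[ 0.60919561 -0.24703142  0.025     ] [ 0.60362881 -0.2508778   0.025     ]
```

>>> step_arm(
  deltas=[
    [0, 0, 0, 26.5, 30, -13, 1],
    [0, 0, 0, 26.5, 30, -13, 1],
    [0, 0, 0, 26.5, 30, -13, 1],
    [0, 0, 0, 26.5, 30, -13, 1],
    [0, 0, 0, 26.5, 30, -12, 1],
    [0, 0, 0, 26.5, 30, -12, 1],
    [0, 0, 0, 26.5, 30, -12, 1],
    [0, 0, 0, 26.5, 30, -12, 1],
    [0, 0, 0, 26.5, 30, -12, 1],
    [0, 0, 0, 26.5, 30, -12, 1],
  ],
)

```text
time_s: 1.15
tcp_pos: [0.4275, -0.2678, 0.3151]
eef_rot: [-179.8, -0.7, 110.1]
contact_force: [0.8, -0.4, -1.0]
gripper_width: 0.0878
```

```bash
python3 -c "
from h import *
i=r.camera_info('wrist');p=r.capture('wrist');cv2.imwrite('pics/w1.png',p[:,:,::-1]);np.save('w1.npy',i['view'])
print(proj('wrist',[.435,-.245,.021],i), proj('wrist',[.563,.0345,.2],i))
to([.50,.0,.33],101)"
```

```text
[283.43820996 164.59838363] [477.62779443 383.14459053]
t 1.2 tcp [ 0.4305 -0.2647  0.3172] rpy [-179.99   -0.59  110.18] F [1.34 1.46 2.48] w 0.088 j [ -9.7   1.2  -7.4  -0.5 -81.7 -60. ]
total rv [-0.001  -0.0103  0.1603] mm [224.5 156.6 -10.5]  n 7 per row [-0.0001 -0.0015  0.0229] [32.08 22.37 -1.5 ]
```

View pics/w1.png

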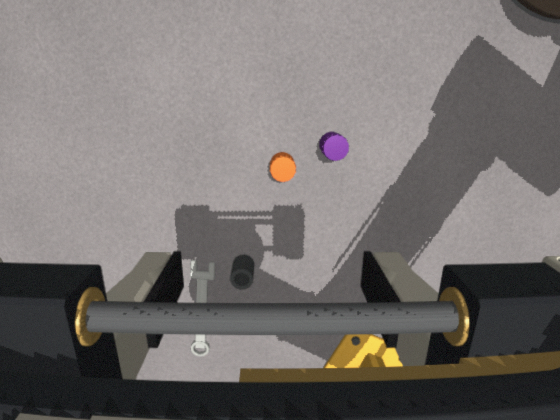

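>>> step_arm(
  deltas=[
    [0, 0, 0.023, 32, 40, -2, 1],
    [0, 0, 0.023, 32, 40, -2, 1],
    [0, 0, 0.023, 32, 40, -2, 1],
    [0, 0, 0.023, 32, 40, -2, 1],
    [0, 0, 0.023, 32, 40, -2, 1],
    [0, 0, 0.023, 32, 40, -2, 1],
    [0, 0, 0.023, 32, 40, -2, 1],
    [0, 0, 0, 0, 0, 0, 1],
  ],
)

```text
time_s: 2.0
tcp_pos: [0.6298, 0.0231, 0.3326]
eef_rot: [-180.0, -0.6, 100.7]
contact_force: [0.3, -1.5, -1.0]
gripper_width: 0.0879
```

```bash
python3 -c "
from h import *
i=r.camera_info('wrist');p=r.capture('wrist');cv2.imwrite('pics/w2.png',p[:,:,::-1]);np.save('w2.npy',i['view'])
print(proj('wrist',[.563,.0345,.2],i))
to([.56,.32,.33],114)"
```

```text
[297.76728206 112.48445148]
t 2.05 tcp [0.6286 0.0215 0.333 ] rpy [-179.96   -0.56  100.66] F [ 0.47 -0.17 -1.05] w 0.0876 j [ 19.3  13.3   8.6  -0.6 -85.3 -98.6]
total rv [ 0.0004 -0.0098 -0.2328] mm [306.  -12.2   6. ]  n 7 per row [ 0.0001 -0.0014 -0.0333] [43.72 -1.74  0.86]
```

View pics/w2.png

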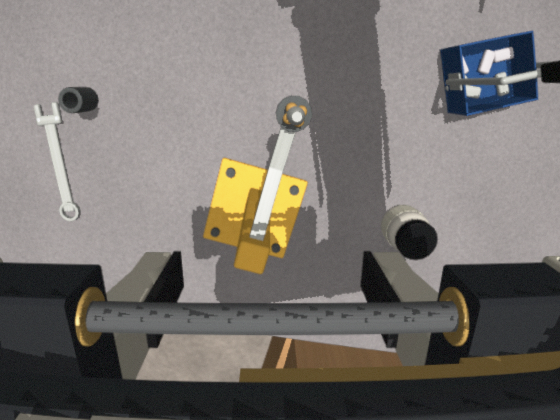

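```bash
python3 -c "
from h import *
s=cv2.imread('pics/w2.png');crop(s,200,85,340,205,5,'pics/w2c.png')"
```

```text
(no output)
```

View pics/w2c.png

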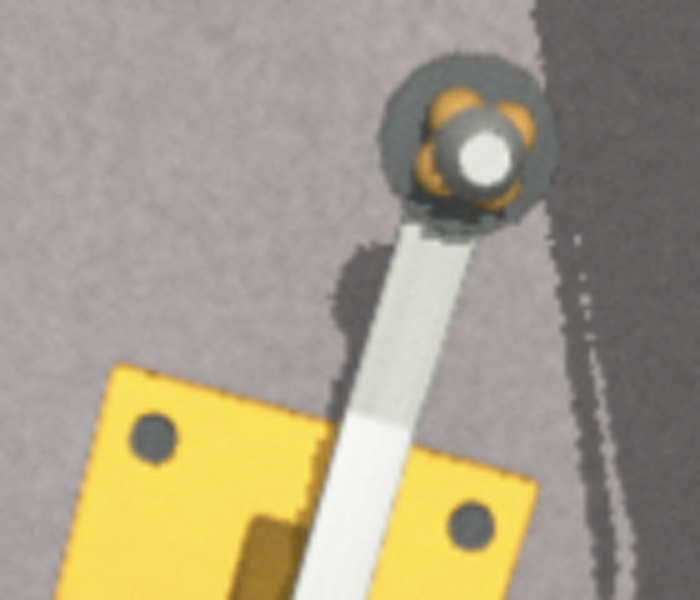

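>>> step_arm(
  deltas=[
    [0, -0.001, -0.033, 44, 0, 1, 1],
    [0, -0.001, -0.033, 44, 0, 1, 1],
    [0, -0.001, -0.033, 44, 0, 1, 1],
    [0, -0.001, -0.033, 44, 0, 1, 1],
    [0, -0.001, -0.033, 44, 0, 1, 1],
    [0, -0.001, -0.033, 44, 0, 1, 1],
    [0, -0.001, -0.033, 40, 0, 0, 1],
    [0, 0, 0, 0, 0, 0, 1],
    [0, 0, 0, 0, 0, 0, 1],
  ],
)

```text
time_s: 2.95
tcp_pos: [0.5382, 0.3151, 0.3272]
eef_rot: [-179.8, -0.1, 114.1]
contact_force: [0.3, -0.1, 0.0]
gripper_width: 0.088
```

```bash
python3 -c "
from h import *
i=r.camera_info('wrist');p=r.capture('wrist');cv2.imwrite('pics/w3.png',p[:,:,::-1]);np.save('w3.npy',i['view'])
print(proj('wrist',[.4647,.3001,.17],i))
to([.465,.3,.25],114)"
```

```text
[289.68503207 100.88789428]
t 3.0 tcp [0.5384 0.3148 0.3272] rpy [-1.7984e+02 -1.0000e-01  1.1408e+02] F [ 0.55  0.36 -0.29] w 0.0877 j [  48.1   12.8    7.1   -0.2  -84.4 -114. ]
total rv [-0.0028 -0.0017  0.0014] mm [ 16.3 -72.8  77.4]  n 3 per row [-0.0009 -0.0006  0.0005] [  5.42 -24.27  25.8 ]
```

View pics/w3.png

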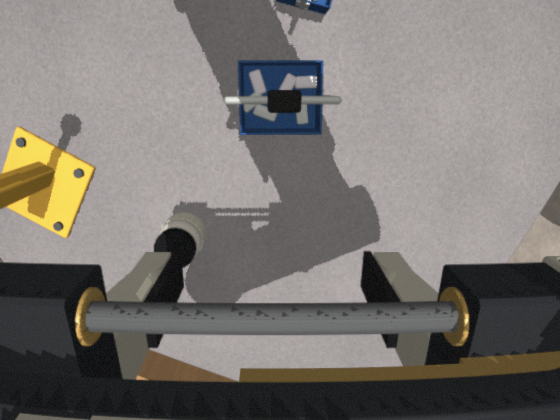

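```bash
python3 - <<'E'
from h import *
np.set_printoptions(precision=4,suppress=True)
i2=r.camera_info('wrist');i2['view']=np.load('w2.npy');i3=dict(i2);i3['view']=np.load('w3.npy');i1=dict(i2);i1['view']=np.load('w1.npy')
c=lambda u,v:((u+.5)/5-.5+200,(v+.5)/5-.5+85)
print('ring',plane('w',*c(469,146),.2,i2),'studtop',plane('w',*c(484,158),.234,i2))
# arm edges near kink (saddle) : left,right edges
for z,a,b in [(.184,(346,410),(412,428)),(.197,(408,222),(474,240))]:
    print('arm',plane('w',*c(*a),z,i2),plane('w',*c(*b),z,i2))
for q in [(222,158),(307,181),(204,237),(286,258)]: print('base',plane('w',*q,.010,i2))
print('grip mid',plane('w',284.5,101,.175,i3))
for q in [(232,100),(337,100)]: print('bar',plane('w',*q,.145,i3))
for q in [(239,61),(323,61),(239,135),(321,134)]:print('tin',plane('w',*q,.055,i3))
print('cap1',plane('w',283,168,.035,i1))
# scene base corners
for n,Q in (('scene',[(311,279),(349,253),(388,280),(350,306)]),('side',[(323,233),(375,231),(380,260),(328,261)])):
  for q in Q: print(n,plane(n,*q,.010))
V=i3['view'];print('cam pos',-V[:3,:3].T@V[:3,3])
E
```

```text
ring [0.5648 0.031  0.2   ] studtop [0.5645 0.031  0.234 ]
arm [0.6185 0.019  0.184 ] [0.6197 0.0321 0.184 ]
arm [0.5801 0.0231 0.197 ] [0.5811 0.0354 0.197 ]
base [ 0.6542 -0.0423  0.01  ]
base [0.6652 0.085  0.01  ]
base [ 0.7808 -0.052   0.01  ]
base [0.7928 0.0793 0.01  ]
grip mid [0.4667 0.2955 0.175 ]
bar [0.4876 0.2484 0.145 ]
bar [0.4443 0.3444 0.145 ]
tin [0.4475 0.2307 0.055 ]
tin [0.4056 0.3235 0.055 ]
tin [0.5301 0.2655 0.055 ]
tin [0.4862 0.3602 0.055 ]
cap1 [ 0.4371 -0.2455  0.035 ]
scene [ 0.6686 -0.0504  0.01  ]
scene [0.6789 0.0768 0.01  ]
scene [0.7971 0.0687 0.01  ]
scene [ 0.781  -0.0502  0.01  ]
side [0.6622 0.0638 0.01  ]
side [0.7992 0.0624 0.01  ]
side [ 0.7753 -0.0576  0.01  ]
side [ 0.6516 -0.0516  0.01  ]
cam pos [0.4626 0.2804 0.5201]
```

```bash
python3 -c "
from h import *
to([.466,.296,.225],114.2)"
```

```text
t 3.0 tcp [0.5384 0.3148 0.3272] rpy [-1.7984e+02 -1.0000e-01  1.1408e+02] F [ 0.55  0.36 -0.29] w 0.0877 j [  48.1   12.8    7.1   -0.2  -84.4 -114. ]
total rv [-0.0028 -0.0017 -0.002 ] mm [ 12.2 -73.5 102.4]  n 3 per row [-0.0009 -0.0006 -0.0007] [  4.06 -24.49  34.14]
```

>>> step_arm(
  deltas=[
    [-0.001, 0, -0.001, 4, -24.5, 34, 1],
    [-0.001, 0, -0.001, 4, -24.5, 34, 1],
    [-0.001, 0, -0.001, 4, -24.5, 34, 1],
    [0, 0, 0, 0, 0, 0, 1],
    [0, 0, 0, 0, 0, 0, 1],
  ],
)

```text
time_s: 3.5
tcp_pos: [0.4662, 0.2875, 0.2222]
eef_rot: [179.9, -0.1, 113.7]
contact_force: [0.7, 0.6, -0.1]
gripper_width: 0.0878
```

```bash
python3 -c "
from h import *
to([.466,.296,.156],114.2)
for n in ('scene','side','wrist'):
    p=r.capture(n)[:,:,::-1]; cv2.imwrite(f'pics/{n}4.png',p)
    if n!='wrist':
        u,v=map(int,proj(n,[.466,.296,.2])); crop(p,max(u-55,0),max(v-60,0),u+55,v+50,5,f'pics/{n}4c.png'); print(n,u,v,proj(n,r.get_state()['tcp_pos']))
"
```

```text
t 3.5 tcp [0.4662 0.2875 0.2222] rpy [ 1.7990e+02 -6.0000e-02  1.1374e+02] F [ 0.67  0.58 -0.09] w 0.0878 j [  52.2    7.4  -13.    -0.   -69.5 -118.4]
total rv [ 0.0017 -0.0011 -0.0081] mm [ 7.8  3.1 66.3]  n 2 per row [ 0.0008 -0.0005 -0.0041] [ 3.89  1.57 33.13]
scene 341 123 [340.43168617 117.07197121]
side 241 131 [241.92627561 125.0767598 ]
```

View pics/scene4c.png

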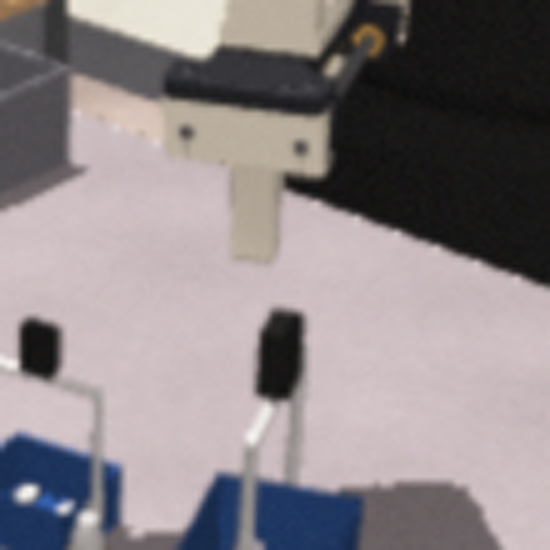

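View pics/side4c.png

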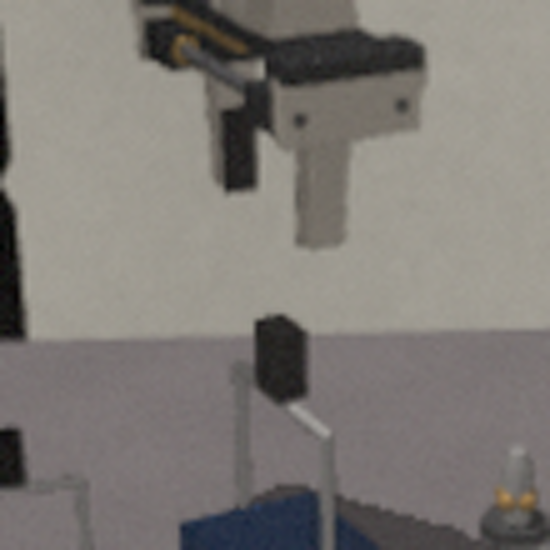

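View pics/wrist4.png

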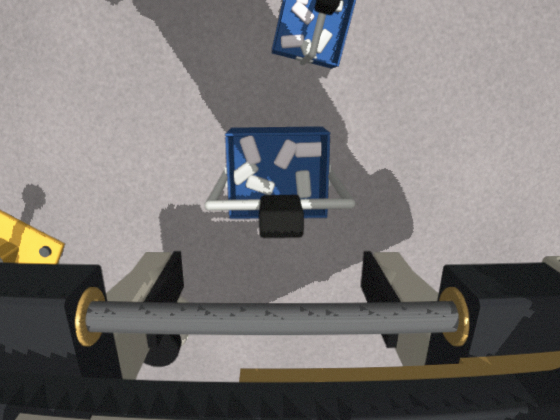

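```bash
python3 - <<'E'
from h import *
s=r.get_state();R=Ro.from_euler('xyz',s['eef_rot'],degrees=True);t=s['tcp_pos']
for x in (-.055,.055):
  for n in ('scene','side'):
    print(n,x,[proj(n,t+R.apply([x,y,0])) for y in (-.0095,.0095)])
# measured
S=lambda u,v:("scene",(u+.5)/5-.5+286,(v+.5)/5-.5+63);D=lambda u,v:("side",(u+.5)/5-.5+186,(v+.5)/5-.5+71)
print(S(255,262)[1:],D(321,246)[1:],D(235,191)[1:])
x,e=tri(S(255,262),D(321,246));print(x,e,R.inv().apply(x-t)*1000)
E
```

```text
scene -0.055 [array([331.90930153, 125.65425642]), array([339.0402875 , 126.78575468])]
side -0.055 [array([247.93776609, 132.25511298]), array([254.39424653, 131.01377036])]
scene 0.055 [array([342.95767079, 107.40060608]), array([349.68259166, 108.37529784])]
side 0.055 [array([230.45205404, 119.13632595]), array([236.60542189, 118.06344189])]
(336.6, 115.0) (249.8, 119.8) (232.6, 108.8)
[0.48632229 0.24367182 0.25246691] [np.float64(0.7822173961525117), np.float64(0.7822173961525932)] [-49.0653386   -0.25038578 -29.86120567]
```

>>> step_arm(
  deltas=[
    [0, 0, 0, 0, 0, 0, -0.32],
    [0, 0, 0, 0, 0, 0, -0.32],
    [0, 0, 0, 0, 0, 0, -0.32],
    [0, 0, 0, 0, 0, 0, -0.32],
    [0, 0, 0, 0, 0, 0, -0.32],
    [0, 0, 0, 0, 0, 0, -0.32],
  ],
  squeeze=30,
)

```text
time_s: 4.25
tcp_pos: [0.47, 0.2904, 0.2251]
eef_rot: [179.6, -0.2, 113.6]
contact_force: [0.1, 0.0, 0.1]
gripper_width: 0.0453
```

```bash
python3 -c "
from h import *
to([.466,.296,.156],114.2)
for n in ('side','wrist'):
    p=r.capture(n)[:,:,::-1]; cv2.imwrite(f'pics/{n}5.png',p)
    if n!='wrist': crop(p,186,71,296,181,5,f'pics/{n}5c.png')
"
```

```text
t 4.25 tcp [0.47   0.2904 0.2251] rpy [179.61  -0.2  113.64] F [0.07 0.01 0.13] w 0.0453 j [  52.     7.6  -12.4    0.   -69.6 -118.4]
total rv [ 0.0068 -0.0035 -0.0098] mm [ 6.5 -1.9 69.1]  n 2 per row [ 0.0034 -0.0018 -0.0049] [ 3.23 -0.95 34.57]
```

View pics/side5c.png

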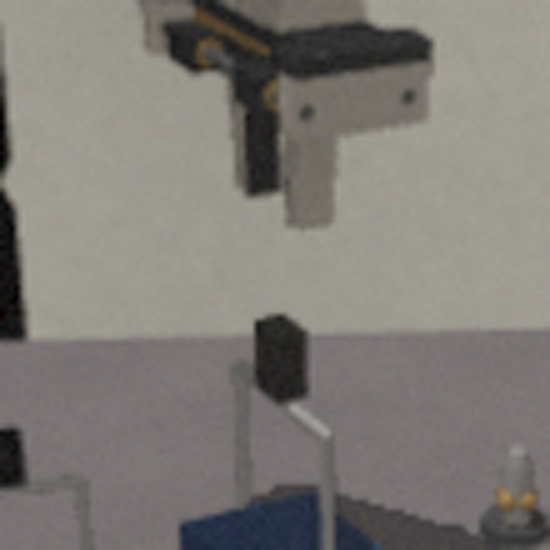

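View pics/wrist5.png

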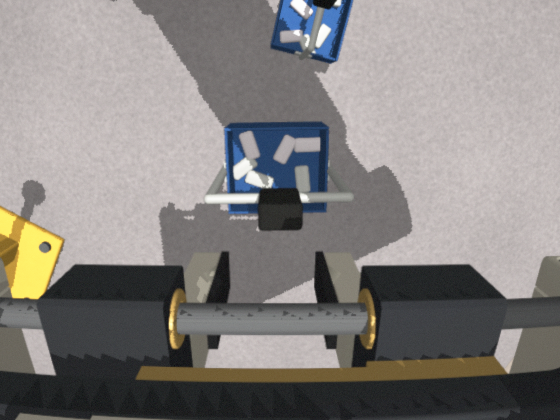

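>>> step_arm(
  deltas=[
    [0.003, -0.002, -0.005, 3.3, -1, 0, 0.6],
    [0.003, -0.001, -0.005, 3.2, -1, 0, 0.6],
    [0, 0, 0, 0, 0, 0, 0.6],
    [0, 0, 0, 0, 0, 15, 0.6],
    [0, 0, 0, 0, 0, 15, 0.6],
    [0, 0, 0, 0, 0, 15, 0.6],
    [0, 0, 0, 0, 0, 0, 0.6],
  ],
)

```text
time_s: 5.05
tcp_pos: [0.465, 0.2969, 0.1794]
eef_rot: [179.9, -0.0, 114.3]
contact_force: [-0.3, 0.2, -0.0]
gripper_width: 0.0695
```

```bash
python3 -c "
from h import *
to([.466,.296,.156],114.2)
for n in ('scene','side','wrist'):
    p=r.capture(n)[:,:,::-1]; cv2.imwrite(f'pics/{n}6.png',p)
    if n!='wrist':
        u,v=map(int,proj(n,[.466,.296,.18])); crop(p,u-40,v-45,u+40,v+45,6,f'pics/{n}6c.png'); print(n,u,v,proj(n,r.get_state()['tcp_pos']))
to([.466,.296,.156],114.2)
"
```

```text
t 5.05 tcp [0.465  0.2969 0.1794] rpy [ 1.7991e+02 -5.0000e-02  1.1434e+02] F [-0.3   0.23 -0.  ] w 0.0695 j [  52.9    9.5  -16.2   -0.   -64.2 -118.6]
total rv [ 0.0015 -0.0009  0.0025] mm [-1.3  0.5 23.4]  n 1 per row [ 0.0015 -0.0009  0.0025] [-1.3   0.52 23.42]
scene 341 129 [341.73221586 129.42343896]
side 242 138 [242.02640075 137.78712973]
t 5.2 tcp [0.4664 0.298  0.182 ] rpy [ 1.7969e+02 -1.1000e-01  1.1436e+02] F [ 0.45 -0.78  0.13] w 0.07 j [ 5.290e+01  9.400e+00 -1.600e+01  1.000e-01 -6.430e+01 -1.186e+02]
total rv [ 0.0055 -0.0019  0.0028] mm [-1.7 -1.3 26. ]  n 1 per row [ 0.0055 -0.0019  0.0028] [-1.72 -1.3  26.03]
```

View pics/scene6c.png

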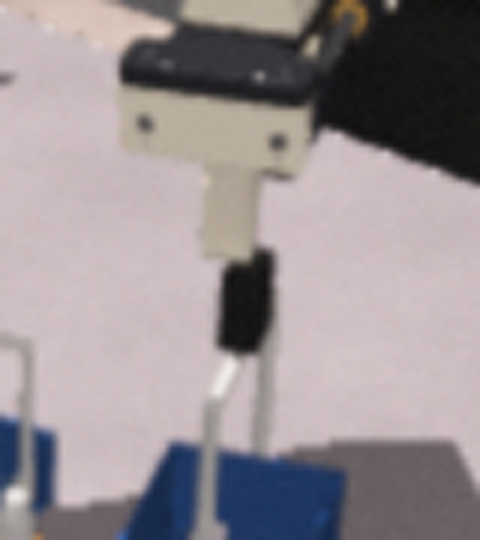

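View pics/side6c.png

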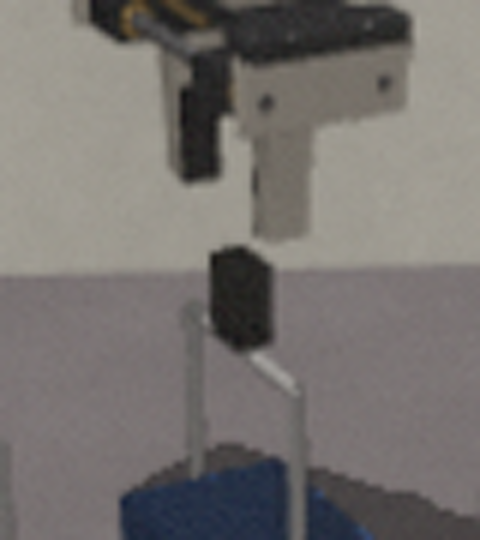

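View pics/wrist6.png

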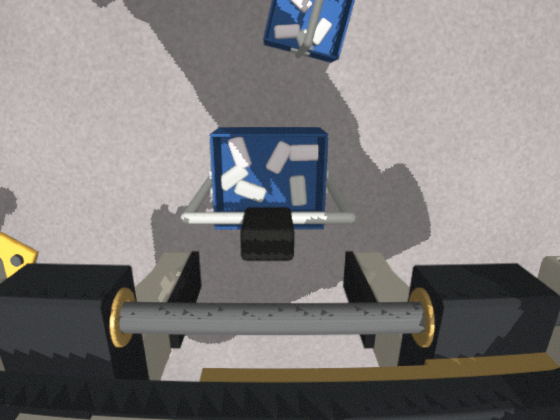

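```bash
python3 - <<'E'
from h import *
t=np.array([.465,.2969,.1794]);R=Ro.from_euler('xyz',[179.9,0,114.3],degrees=True)
S=lambda u,v:("scene",(u+.5)/6-.5+301,(v+.5)/6-.5+84);D=lambda u,v:("side",(u+.5)/6-.5+202,(v+.5)/6-.5+93)
x,e=tri(S(228,257),D(280,240));print(x,e,R.inv().apply(x-t)*1000)
x,e=tri(S(246,302),D(242,300));print('block',x,e,R.inv().apply(x-t)*1000)
E
```

```text
[0.48224592 0.26048083 0.21106327] [np.float64(0.28617495865230314), np.float64(0.286174958652339)] [-40.28949237   0.78623947 -31.66194843]
block [0.46557016 0.29816744 0.166714  ] [np.float64(0.30581229344042204), np.float64(0.30581229344044064)] [ 0.920522    1.01907889 12.6878009 ]
```

>>> step_arm(
  deltas=[
    [0, 0, 0, 0, 0, 16, 0.6],
    [0, 0, 0, 0, 0, 16, 0.6],
    [0, 0, 0, 0, 0, 12, 0.6],
    [0, 0, 0, 0, 0, 0, 0.6],
  ],
)

```text
time_s: 5.6
tcp_pos: [0.4687, 0.3003, 0.1412]
eef_rot: [179.3, -0.3, 114.4]
contact_force: [0.2, -0.6, -0.0]
gripper_width: 0.0703
```

```bash
python3 -c "
from h import *
to([.466,.297,.124],114.2)
for n in ('scene','side'):
    p=r.capture(n)[:,:,::-1]
    u,v=map(int,proj(n,[.466,.296,.18])); crop(p,u-40,v-45,u+40,v+45,6,f'pics/{n}7c.png'); print(n,u,v,proj(n,r.get_state()['tcp_pos']))
to([.466,.297,.124],114.2)
a=cv2.imread('pics/scene7c.png');b=cv2.imread('pics/side7c.png');cv2.imwrite('pics/7.png',cv2.resize(np.hstack([a,b]),(800,450)))
"
```

```text
t 5.6 tcp [0.4687 0.3003 0.1412] rpy [179.29  -0.25 114.4 ] F [ 0.24 -0.56 -0.04] w 0.0703 j [ 5.290e+01  1.130e+01 -1.930e+01  1.000e-01 -5.860e+01 -1.186e+02]
total rv [ 0.0124 -0.0044  0.0035] mm [-2.  -4.1 17.1]  n 1 per row [ 0.0124 -0.0044  0.0035] [-1.97 -4.09 17.12]
scene 341 129 [342.63272253 141.67416694]
side 242 138 [243.51551558 150.12262668]
t 5.7 tcp [0.4695 0.301  0.1427] rpy [179.16  -0.28 114.42] F [0.07 0.19 0.09] w 0.0702 j [  52.9   11.2  -19.2    0.2  -58.7 -118.6]
total rv [ 0.0146 -0.0049  0.0038] mm [-2.3 -5.1 18.6]  n 1 per row [ 0.0146 -0.0049  0.0038] [-2.25 -5.13 18.64]
```

View pics/7.png

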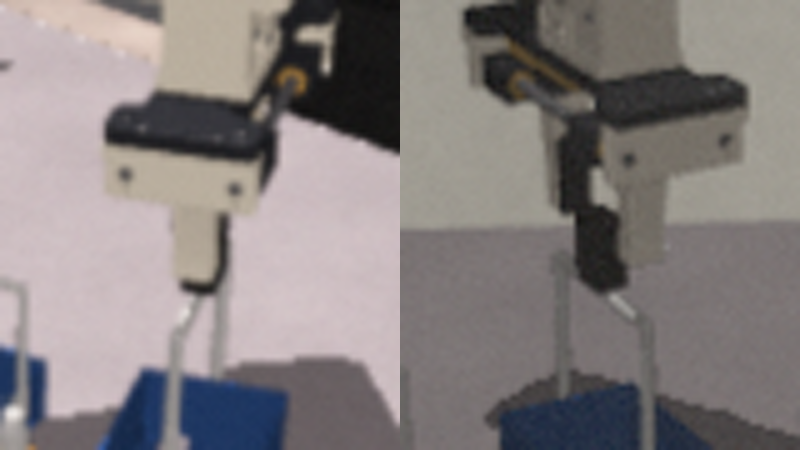

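>>> step_arm(
  deltas=[
    [0.014, -0.005, 0.004, -2, -4, 6, 0.6],
    [0, 0, 0, 0, 0, 6, 0.6],
    [0, 0, 0, 0, 0, 4, 0.6],
  ],
)

```text
time_s: 6.0
tcp_pos: [0.4677, 0.2984, 0.1281]
eef_rot: [179.8, -0.1, 114.2]
contact_force: [-0.9, -0.3, -0.1]
gripper_width: 0.0702
```

```bash
python3 -c "
from h import *
to([.466,.297,.124],114.2)
for n in ('scene','side'):
    p=r.capture(n)[:,:,::-1]
    u,v=map(int,proj(n,[.466,.296,.18])); crop(p,u-40,v-45,u+40,v+45,6,f'pics/{n}7c.png'); print(n,u,v,proj(n,r.get_state()['tcp_pos']))
to([.466,.297,.124],114.2)
a=cv2.imread('pics/scene7c.png');b=cv2.imread('pics/side7c.png');cv2.imwrite('pics/8.png',cv2.resize(np.hstack([a,b]),(800,450)))
"
```

```text
t 6.0 tcp [0.4677 0.2984 0.1281] rpy [ 1.7982e+02 -5.0000e-02  1.1419e+02] F [-0.88 -0.3  -0.09] w 0.0702 j [  52.8   12.2  -20.     0.   -57.6 -118.6]
total rv [ 0.0031 -0.0009 -0.0003] mm [-0.6 -2.1  4.1]  n 1 per row [ 0.0031 -0.0009 -0.0003] [-0.58 -2.13  4.07]
scene 341 129 [341.19719464 146.37417724]
side 242 138 [242.91892077 155.42127497]
t 6.1 tcp [0.4674 0.2981 0.1277] rpy [ 1.7988e+02 -3.0000e-02  1.1418e+02] F [ 0.43 -0.21 -0.11] w 0.0699 j [  52.8   12.2  -20.1    0.   -57.6 -118.6]
total rv [ 0.002  -0.0005 -0.0003] mm [-0.4 -1.7  3.7]  n 1 per row [ 0.002  -0.0005 -0.0003] [-0.4  -1.71  3.67]
```

View pics/8.png

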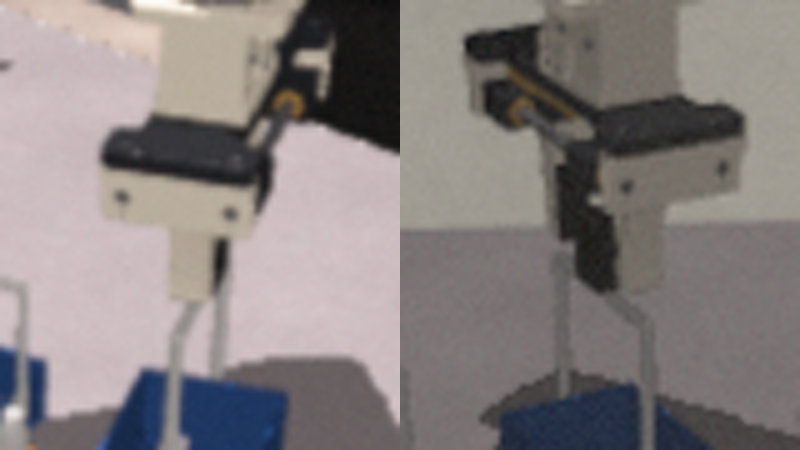

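>>> step_arm(
  deltas=[
    [0, 0, 0, 0, 0, 0, -0.6],
    [0, 0, 0, 0, 0, 0, -0.6],
    [0, 0, 0, 0, 0, 0, -0.6],
    [0, 0, 0, 0, 0, 0, -0.6],
    [0, 0, 0, 0, 0, 0, -0.6],
    [0, 0, 0, 0, 0, 0, -0.6],
    [0, 0, 0, 0, 0, 0, -0.6],
    [0, 0, 0, 0, 0, 0, -0.6],
  ],
  squeeze=40,
)

```text
time_s: 6.9
tcp_pos: [0.4676, 0.2979, 0.128]
eef_rot: [179.9, -0.0, 114.2]
contact_force: [0.1, 0.3, 0.1]
gripper_width: 0.0297
```

```bash
python3 -c "
from h import *
to([.466,.297,.240],114.2)
p=r.capture('wrist')[:,:,::-1];cv2.imwrite('pics/w9.png',p)
"
```

```text
t 6.9 tcp [0.4676 0.2979 0.128 ] rpy [ 1.7987e+02 -1.0000e-02  1.1418e+02] F [0.08 0.27 0.12] w 0.0297 j [ 5.280e+01  1.220e+01 -2.010e+01  1.000e-01 -5.760e+01 -1.186e+02]
total rv [ 0.0023 -0.0002 -0.0003] mm [-1.00e-01 -1.50e+00 -1.12e+02]  n 3 per row [ 0.0008 -0.0001 -0.0001] [ -0.05  -0.51 -37.34]
```

View pics/w9.png

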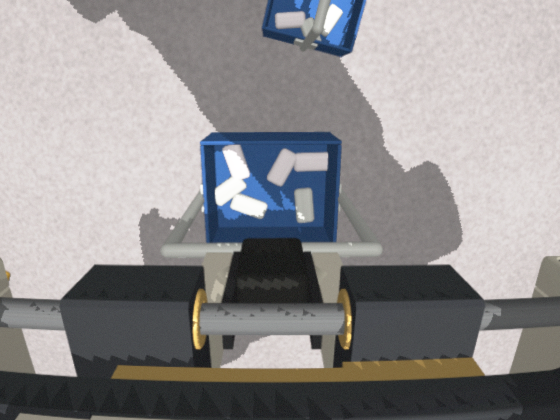

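>>> step_arm(
  deltas=[
    [0, 0, 0, 0, 0, -12, -0.6],
    [0, 0, 0, 0, 0, -20, -0.6],
    [0, 0, 0, 0, 0, -25, -0.6],
    [0, 0, 0, 0, 0, -25, -0.6],
    [0, 0, 0, 0, 0, -22, -0.6],
    [0, 0, 0, 0, 0, 0, -0.6],
  ],
)

```text
time_s: 7.55
tcp_pos: [0.4649, 0.2963, 0.2357]
eef_rot: [-179.7, 0.0, 114.1]
contact_force: [-0.5, -0.2, -3.5]
gripper_width: 0.0299
```

```bash
python3 -c "
from h import *
to([.465,.0415,.232],84)
"
```

```text
t 7.55 tcp [0.4649 0.2963 0.2357] rpy [-1.7973e+02  5.0000e-02  1.1414e+02] F [-0.51 -0.24 -3.46] w 0.0299 j [ 5.280e+01  7.600e+00 -1.090e+01 -1.000e-01 -7.170e+01 -1.186e+02]
total rv [-0.0044  0.002   0.526 ] mm [-232.6 -104.1    4.4]  n 6 per row [-0.0007  0.0003  0.0877] [-38.77 -17.35   0.73]
```

>>> step_arm(
  deltas=[
    [0, 0, 0.05, -23.5, -10, 0, -0.6],
    [0, 0, 0.053, -24, -9, 0, -0.6],
    [0, 0, 0.053, -24.3, -7.7, 0, -0.6],
    [0, 0, 0.053, -24.7, -6.4, 0, -0.6],
    [0, 0, 0.053, -25, -5.1, 0, -0.6],
    [0, 0, 0.053, -25.2, -3.8, 0, -0.6],
    [0, 0, 0.053, -25.4, -2.4, 0, -0.6],
    [0, 0, 0.053, -25.5, -1.1, 0, -0.6],
    [0, 0, 0.053, -25.5, 0.2, 0, -0.6],
    [0, 0, 0.053, -25, 1.5, 0, -0.6],
  ],
)

```text
time_s: 8.55
tcp_pos: [0.4579, 0.0337, 0.2267]
eef_rot: [-179.0, 0.4, 83.0]
contact_force: [1.5, 0.3, -3.5]
gripper_width: 0.0301
```

>>> step_arm(
  deltas=[
    [0, 0, 0, 0, 0, 0, -0.6],
    [0, 0, 0, 0, 0, 0, -0.6],
  ],
)

```text
time_s: 8.75
tcp_pos: [0.456, 0.031, 0.2249]
eef_rot: [-178.8, 0.4, 82.7]
contact_force: [0.3, 0.3, -4.1]
gripper_width: 0.0297
```

```bash
python3 -c "
from h import *
to([.465,.0415,.232],84)
for n in ('scene','side'):
    p=r.capture(n)[:,:,::-1];cv2.imwrite(f'pics/{n}10.png',p)
a=cv2.imread('pics/scene10.png')[90:310,200:420];b=cv2.imread('pics/side10.png')[60:280,180:400];cv2.imwrite('pics/10.png',cv2.resize(np.hstack([a,b]),(800,400),interpolation=cv2.INTER_CUBIC))
"
```

```text
t 8.75 tcp [0.456  0.031  0.2249] rpy [-178.81    0.43   82.66] F [ 0.27  0.3  -4.07] w 0.0297 j [  28.4   -0.9  -21.4   -0.4  -70.7 -125.6]
total rv [-0.0209  0.0073 -0.0234] mm [11.5  7.5 -7.3]  n 1 per row [-0.0209  0.0073 -0.0234] [11.54  7.48 -7.3 ]
```

View pics/10.png

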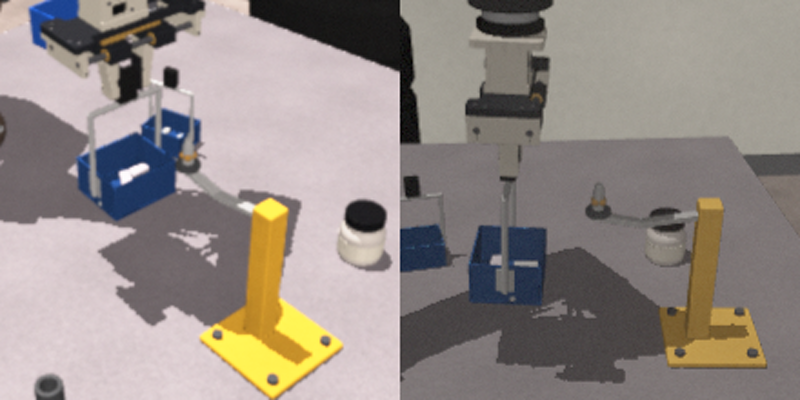

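>>> step_arm(
  deltas=[
    [-0.02, 0.007, -0.023, 10, 6, -8, -0.6],
    [0, 0, 0, 0, 0, -1, -0.6],
    [0, 0, 0, 0, 0, 0, -0.6],
  ],
)

```text
time_s: 9.15
tcp_pos: [0.4643, 0.0433, 0.2344]
eef_rot: [180.0, -0.0, 84.3]
contact_force: [-0.4, 0.1, -4.9]
gripper_width: 0.0294
```

```bash
python3 -c "
from h import *
to([.465,.0415,.234],84)
for n in ('scene','side'):
    p=r.capture(n)[:,:,::-1];cv2.imwrite(f'pics/{n}11.png',p)
a=cv2.imread('pics/scene11.png')[100:210,240:370];b=cv2.imread('pics/side11.png')[110:220,210:340];cv2.imwrite('pics/11a.png',cv2.resize(a,None,fx=5.5,fy=5.5,interpolation=cv2.INTER_CUBIC));cv2.imwrite('pics/11b.png',cv2.resize(b,None,fx=5.5,fy=5.5,interpolation=cv2.INTER_CUBIC))
to([.465,.0415,.234],84)
"
```

```text
t 9.15 tcp [0.4643 0.0433 0.2344] rpy [ 1.7996e+02 -2.0000e-02  8.4340e+01] F [-0.35  0.12 -4.86] w 0.0294 j [  29.6   -1.2  -20.6    0.   -70.5 -125.3]
total rv [ 0.0007 -0.0004  0.006 ] mm [-1.7  0.9  0.4]  n 1 per row [ 0.0007 -0.0004  0.006 ] [-1.75  0.89  0.39]
t 9.25 tcp [0.4644 0.0431 0.2344] rpy [ 1.7995e+02 -2.0000e-02  8.4320e+01] F [ 0.16  0.17 -4.07] w 0.0299 j [  29.6   -1.2  -20.6    0.   -70.5 -125.3]
total rv [ 0.0009 -0.0004  0.0055] mm [-1.6  0.8  0.4]  n 1 per row [ 0.0009 -0.0004  0.0055] [-1.56  0.77  0.37]
```

View pics/11a.png

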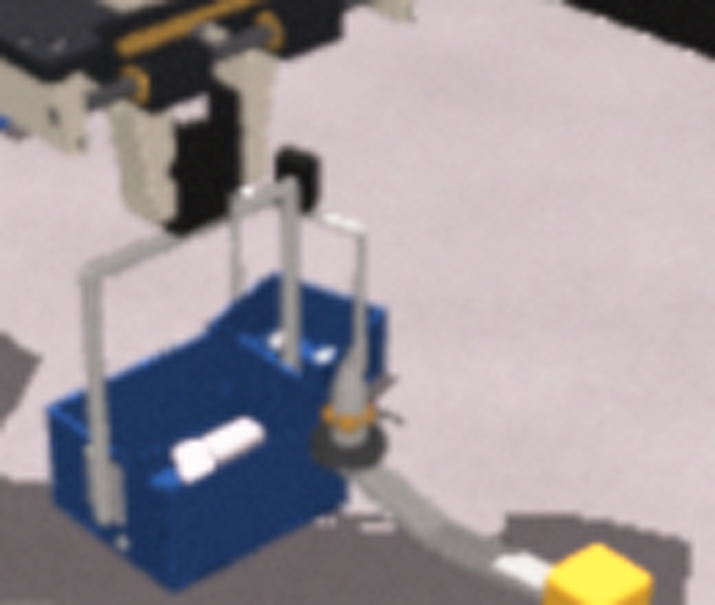

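View pics/11b.png

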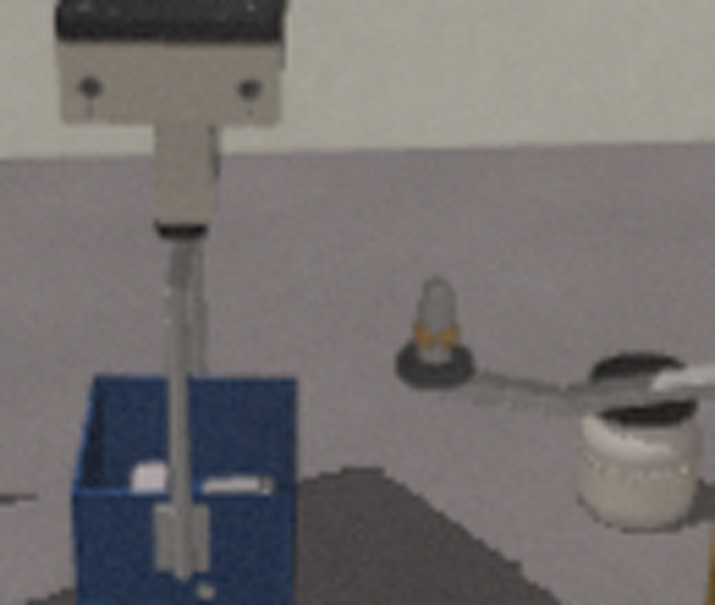

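```bash
python3 - <<'E'
from h import *
np.set_printoptions(precision=4,suppress=True)
S=lambda u,v:("scene",(u+.5)/5.5-.5+240,(v+.5)/5.5-.5+100);D=lambda u,v:("side",(u+.5)/5.5-.5+210,(v+.5)/5.5-.5+110)
a,e=tri(S(93,272),D(183,250));b,e2=tri(S(290,188),D(195,240));print(a,e,b,e2,(a+b)/2,np.degrees(np.arctan2(*(b-a)[1::-1])))
# rim corners: near-right, etc
print('rim near R',tri(S(178,500),D(297,489)))
E
```

```text
[ 0.4614 -0.0108  0.2622] [np.float64(7.147822242436283), np.float64(7.1478222424363)] [0.4638 0.1025 0.2343] [np.float64(11.246618016580411), np.float64(11.246618016580323)] [0.4626 0.0459 0.2482] 88.77010056384907
rim near R (array([ 0.5036, -0.0078,  0.1588]), [np.float64(1.9472277922215684), np.float64(1.9472277922216035)])
```

>>> step_arm(
  deltas=[
    [0, 0, 0, -0.5, 12, 0, -0.6],
    [0, 0, 0, -0.5, 15, 0, -0.6],
    [0, 0, 0, -0.3, 15, 0, -0.6],
    [0, 0, 0, 0, 15, 0, -0.6],
    [0, 0, 0, 0, 15, 0, -0.6],
  ],
)

```text
time_s: 9.75
tcp_pos: [0.5412, 0.0342, 0.2343]
eef_rot: [179.9, -0.0, 84.4]
contact_force: [-1.1, 0.4, -3.3]
gripper_width: 0.0301
```

```bash
python3 -c "
from h import *
to([.6195,.0255,.234],84)
"
```

```text
t 9.75 tcp [0.5412 0.0342 0.2343] rpy [ 1.7993e+02 -3.0000e-02  8.4400e+01] F [-1.08  0.38 -3.29] w 0.0301 j [  24.3    6.5  -12.4    0.   -71.  -119.9]
total rv [ 0.0013 -0.0006  0.007 ] mm [-1.  78.8  0.4]  n 2 per row [ 0.0006 -0.0003  0.0035] [-0.49 39.39  0.18]
```

>>> step_arm(
  deltas=[
    [0, 0, 0.003, 0, 14, 0, -0.6],
    [0, 0, 0.003, 0, 14, 0, -0.6],
    [0, 0, 0, -0.5, 14, 0, -0.6],
    [0, 0, 0, 0, 14, 0, -0.6],
    [0, 0, 0, 0, 14, 0, -0.6],
    [0, 0, 0, 0, 8, 0, -0.6],
    [0, 0, 0, 0, 0, 0, -0.6],
  ],
)

```text
time_s: 10.45
tcp_pos: [0.6315, 0.0208, 0.2274]
eef_rot: [-179.7, 0.2, 83.7]
contact_force: [0.9, 0.2, -4.3]
gripper_width: 0.0296
```

```bash
python3 -c "
from h import *
to([.6195,.0255,.234],84)
for n in ('scene','side'):
    p=r.capture(n)[:,:,::-1];cv2.imwrite(f'pics/{n}12.png',p)
cv2.imwrite('pics/12a.png',cv2.resize(cv2.imread('pics/scene12.png')[110:250,260:400],None,fx=4,fy=4,interpolation=cv2.INTER_CUBIC));cv2.imwrite('pics/12b.png',cv2.resize(cv2.imread('pics/side12.png')[110:240,260:400],None,fx=4,fy=4,interpolation=cv2.INTER_CUBIC))
to([.6195,.0255,.234],84)
"
```

```text
t 10.45 tcp [0.6315 0.0208 0.2274] rpy [-179.71    0.23   83.73] F [ 0.85  0.16 -4.27] w 0.0296 j [ 1.960e+01  1.560e+01 -1.800e+00  1.000e-01 -7.290e+01 -1.159e+02]
total rv [-0.0051  0.0039 -0.0047] mm [  3.3 -12.5  -6.6]  n 1 per row [-0.0051  0.0039 -0.0047] [  3.33 -12.48  -6.57]
t 10.55 tcp [0.6302 0.021  0.2277] rpy [-179.69    0.22   83.75] F [ 0.02  0.46 -4.06] w 0.0297 j [ 1.970e+01  1.550e+01 -2.000e+00  1.000e-01 -7.290e+01 -1.159e+02]
total rv [-0.0054  0.0038 -0.0043] mm [  3.2 -11.1  -6.3]  n 1 per row [-0.0054  0.0038 -0.0043] [  3.24 -11.14  -6.3 ]
```

View pics/12a.png

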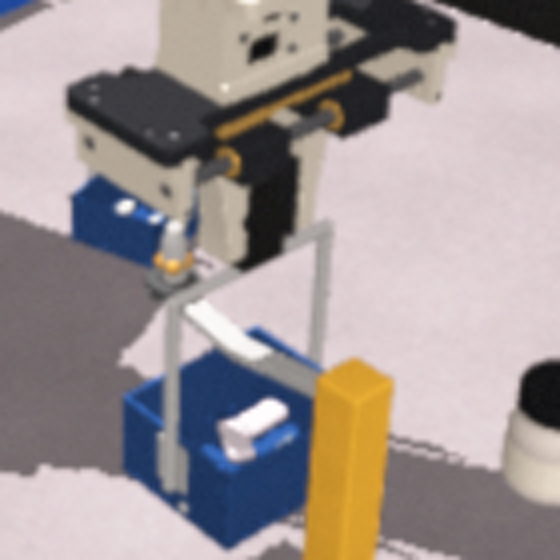

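View pics/12b.png

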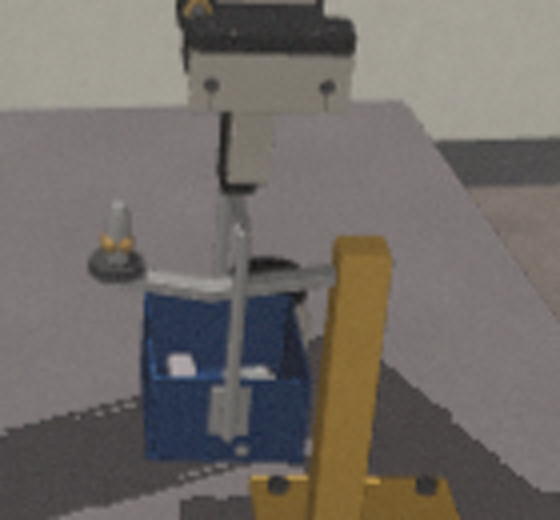

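>>> step_arm(
  deltas=[
    [-0.005, 0.004, -0.004, 3, -11, 0, -0.6],
    [0, 0, 0, 0, 0, 0, -0.6],
    [0, 0, 0, 0, 0, 12, -0.6],
    [0, 0, 0, 0, 0, 12, -0.6],
    [0, 0, 0, 0, 0, 12, -0.6],
    [0, 0, 0, 0, 0, 6, -0.6],
  ],
)

```text
time_s: 11.15
tcp_pos: [0.6169, 0.0262, 0.1841]
eef_rot: [179.9, -0.1, 84.1]
contact_force: [0.1, 0.1, -3.6]
gripper_width: 0.0297
```

```bash
python3 -c "
from h import *
to([.6195,.0255,.1715],84)
"
```

```text
t 11.15 tcp [0.6169 0.0262 0.1841] rpy [ 1.7988e+02 -1.3000e-01  8.4070e+01] F [ 0.14  0.09 -3.65] w 0.0297 j [ 2.050e+01  1.540e+01 -7.800e+00 -1.000e-01 -6.660e+01 -1.164e+02]
total rv [ 0.0021 -0.0023  0.0012] mm [-0.4  2.6 12.6]  n 1 per row [ 0.0021 -0.0023  0.0012] [-0.45  2.61 12.56]
```

>>> step_arm(
  deltas=[
    [0, 0, 0, 0, 2.5, 4, -0.6],
    [0, 0, 0, 0, 0, 4, -0.6],
    [0, 0, 0, 0, 0, 3, -0.6],
  ],
)

```text
time_s: 11.45
tcp_pos: [0.6194, 0.0257, 0.1709]
eef_rot: [180.0, -0.1, 84.1]
contact_force: [-7.0, 2.0, 19.2]
gripper_width: 0.0299
```

>>> step_arm(
  deltas=[
    [0, 0, 0, 0, 0, 2, -0.6],
    [0, 0, 0, 0, 0, 2, -0.6],
  ],
)

```text
time_s: 11.65
tcp_pos: [0.6209, 0.0254, 0.1708]
eef_rot: [179.7, -0.0, 84.1]
contact_force: [-2.6, 0.6, 5.9]
gripper_width: 0.0301
```

>>> step_arm(
  deltas=[
    [0, 0, 0, 0, -1, -1, -0.6],
    [0, 0, 0, 0, 0, 0, 0.5],
    [0, 0, 0, 0, 0, 0, 0.5],
    [0, 0, 0, 0, 0, 0, 0.5],
    [0, 0, 0, 0, 0, 0, 0.5],
    [0, 0, 0, 0, 0, 0, 0.5],
    [0, 0, 0, 0, 0, 0, 0.5],
    [0, 0, 0, 0, 0, 0, 0.5],
  ],
)

```text
time_s: 12.45
tcp_pos: [0.6225, 0.0256, 0.1745]
eef_rot: [179.4, -0.1, 84.2]
contact_force: [-0.1, 0.6, -0.0]
gripper_width: 0.0657
```

```bash
python3 -c "
from h import *
to([.6195,.0255,.27],84)
for n in ('scene','side'):
    p=r.capture(n)[:,:,::-1];cv2.imwrite(f'pics/{n}13.png',p)
a=cv2.imread('pics/scene13.png')[110:260,260:400];b=cv2.imread('pics/side13.png')[110:260,260:400];cv2.imwrite('pics/13.png',cv2.resize(np.hstack([a,b]),(800,430),interpolation=cv2.INTER_CUBIC))
"
```

```text
t 12.45 tcp [0.6225 0.0256 0.1745] rpy [ 1.794e+02 -1.000e-01  8.417e+01] F [-0.11  0.63 -0.01] w 0.0657 j [  20.4   16.    -8.4    0.2  -65.  -116.3]
total rv [ 0.0104 -0.0018  0.003 ] mm [ -0.2  -1.9 -95.5]  n 3 per row [ 0.0035 -0.0006  0.001 ] [ -0.06  -0.65 -31.83]
```

View pics/13.png

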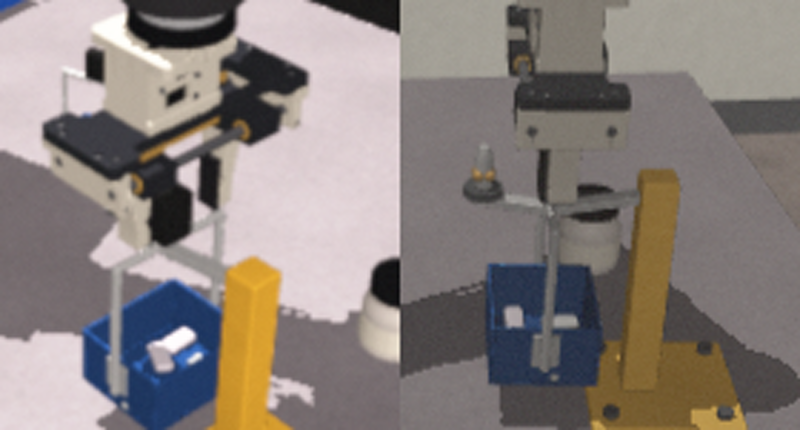

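>>> step_arm(
  deltas=[
    [0.01, 0, 0, 0, 0, -6, 0.5],
    [0, 0, 0, 0, 0, -18, 0.5],
    [0, 0, 0, 0, 0, -30, 0.5],
    [0, 0, 0, 0, 0, -35, 0.5],
    [0, 0, 0, 0, 0, -35, 0.5],
    [0, 0, 0, 0, 0, -20, 0.5],
    [0, 0, 0, 0, 0, 0, 0.5],
  ],
)

```text
time_s: 13.25
tcp_pos: [0.622, 0.0246, 0.3257]
eef_rot: [-179.7, -0.0, 84.2]
contact_force: [0.3, -0.5, 0.5]
gripper_width: 0.0661
```

```bash
python3 -c "
from h import *
to([.66,.02,.32],84)
np.save('w14.npy',r.camera_info('wrist')['view'])
for n in ('wrist','side'):
    p=r.capture(n)[:,:,::-1];cv2.imwrite(f'pics/{n}14.png',p)
"
```

```text
t 13.25 tcp [0.622  0.0246 0.3257] rpy [-1.7974e+02 -1.0000e-02  8.4190e+01] F [ 0.3  -0.46  0.53] w 0.0661 j [ 2.010e+01  1.280e+01  6.900e+00 -1.000e-01 -8.430e+01 -1.159e+02]
total rv [-0.0045 -0.0002  0.0032] mm [-0.8 38.3  5.6]  n 1 per row [-0.0045 -0.0002  0.0032] [-0.77 38.26  5.56]
```

View pics/wrist14.png

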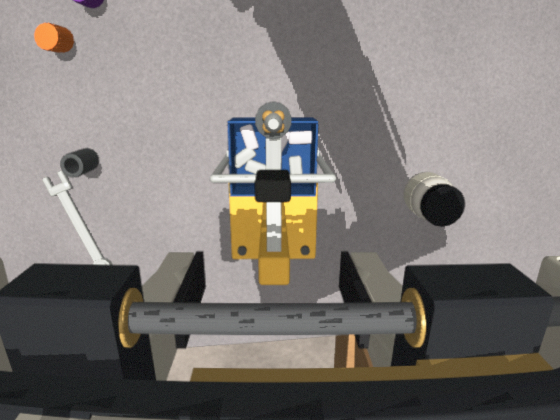

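View pics/side14.png

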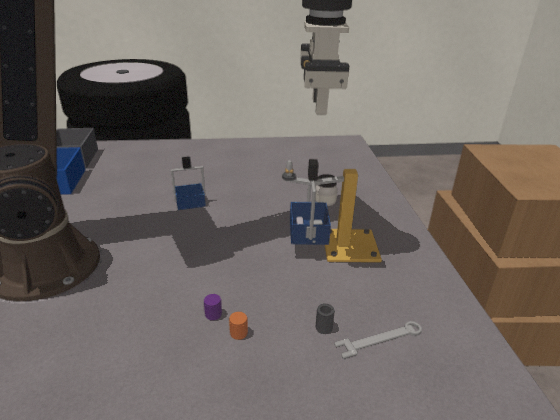

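>>> step_arm(
  deltas=[
    [-0.004, 0, 0, -28, -6, 0, 0.5],
    [0, 0, 0, -32, -7, 0, 0.5],
    [0, 0, 0, -32, -7, 0, 0.5],
    [0, 0, 0, -32, -7, 0, 0.5],
    [0, 0, 0, -32, -7, 0, 0.5],
    [0, 0, 0, -32, -7, 2, 0.5],
    [0, 0, 0, -32, -7, 5, 0.5],
    [0, 0, 0, -32, -7, 10, 0.5],
    [0, 0, 0, -25, -6, 10, 0.5],
    [0, 0, 0, 0, 0, 0, 0.5],
  ],
)

```text
time_s: 14.35
tcp_pos: [0.522, -0.252, 0.2805]
eef_rot: [-178.3, -0.0, 84.4]
contact_force: [0.3, 0.2, -0.3]
gripper_width: 0.0657
```

```bash
python3 -c "
from h import *
to([.437,-.2455,.2],84)
p=r.capture('wrist')[:,:,::-1];i=r.camera_info('wrist');cv2.imwrite(f'pics/w15.png',p)
np.save('w15.npy',i['view']);to([.437,-.2455,.2],84)
j=dict(i);j['view']=np.load('w14.npy');print('ring',plane('w',273,121.5,.2,j),'top',plane('w',273,124.5,.234,j))
"
```

```text
t 14.35 tcp [ 0.522  -0.252   0.2805] rpy [-1.783e+02 -1.000e-02  8.437e+01] F [ 0.35  0.16 -0.26] w 0.0657 j [ -6.4  10.2  -2.2   0.  -79.4 -89.2]
total rv [-0.0296 -0.0001  0.0064] mm [ -1.9 -82.8  83. ]  n 3 per row [-0.0099 -0.      0.0021] [ -0.64 -27.6   27.65]
t 14.4 tcp [ 0.5226 -0.2511  0.281 ] rpy [-1.7833e+02 -1.0000e-02  8.4380e+01] F [ 0.75  0.04 -1.29] w 0.0658 j [ -6.3  10.2  -2.1   0.  -79.4 -89.3]
total rv [-0.0291 -0.0001  0.0067] mm [ -2.8 -83.3  83.4]  n 3 per row [-0.0097 -0.      0.0022] [ -0.93 -27.77  27.81]
ring [0.56576166 0.03107436 0.2       ] top [0.56526813 0.03100554 0.234     ]
```

View pics/w15.png

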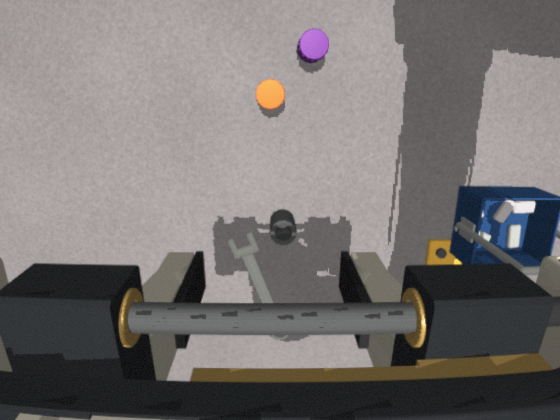

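```bash
python3 - <<'E'
from h import *
i=r.camera_info('wrist');i['view']=np.load('w15.npy')
m=cv2.inRange(cv2.cvtColor(cv2.imread('pics/w15.png'),cv2.COLOR_BGR2HSV),(5,150,80),(18,255,255));m[200:]=0
c=max(cv2.findContours(m,0,1)[0],key=cv2.contourArea);(e,ax,a)=cv2.fitEllipse(c);print(e,ax)
for z in (.042,.035):print(plane('w',*e,z,i))
E
```

```text
(269.8596496582031, 93.89517974853516) (27.51466178894043, 28.61931037902832)
[ 0.43805664 -0.24538215  0.042     ]
[ 0.4379447  -0.24540533  0.035     ]
```

>>> step_arm(
  deltas=[
    [-0.03, 0, 0.006, -1, -28, 30, 0.5],
    [0, 0, 0, -1, -28, 30, 0.5],
    [0, 0, 0, 0, -26, 30, 0.5],
    [0, 0, 0, 0, 0, 30, 0.5],
    [0, 0, 0, 0, 0, 30, 0.5],
    [0, 0, 0, 0, 0, 15, 0.5],
    [0, 0, 0, 0, 0, 0, 0.5],
  ],
)

```text
time_s: 15.1
tcp_pos: [0.4364, -0.2407, 0.1086]
eef_rot: [-179.9, -0.1, 84.1]
contact_force: [0.2, -0.7, -0.0]
gripper_width: 0.0655
```

```bash
python3 - <<'E'
from h import *
to([.438,-.2454,.03],84)
i=r.camera_info('wrist');p=r.capture('wrist')[:,:,::-1];cv2.imwrite(f'pics/w16.png',p)
to([.438,-.2454,.03],84)
E
```

```text
t 15.1 tcp [ 0.4364 -0.2407  0.1086] rpy [-1.7993e+02 -8.0000e-02  8.4140e+01] F [ 0.19 -0.66 -0.03] w 0.0655 j [ -6.3   8.3 -27.9  -0.1 -53.9 -89.5]
total rv [-0.0011 -0.0015  0.0024] mm [-4.6  2.2 78.6]  n 2 per row [-0.0006 -0.0007  0.0012] [-2.32  1.09 39.28]
t 15.15 tcp [ 0.437  -0.2409  0.1096] rpy [-1.800e+02 -7.000e-02  8.415e+01] F [-0.2  -0.39  0.01] w 0.0657 j [ -6.3   8.2 -27.8  -0.1 -54.  -89.5]
total rv [-0.0001 -0.0012  0.0027] mm [-4.5  1.5 79.6]  n 2 per row [-0.     -0.0006  0.0013] [-2.24  0.74 39.78]
```

View pics/w16.png

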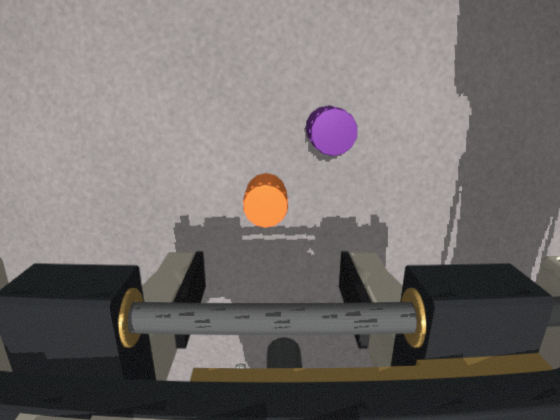

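>>> step_arm(
  deltas=[
    [0, 0, 0.002, -2.3, 1, 25, 0.5],
    [0, 0, 0, -2.2, 1, 25, 0.5],
    [0, 0, 0, 0, 0, 25, 0.5],
    [0, 0, 0, 0, 0, 5, 0.5],
    [0, 0, 0, 0, 0, 0, 0.5],
  ],
)

```text
time_s: 15.65
tcp_pos: [0.4454, -0.2454, 0.0335]
eef_rot: [179.5, 0.0, 84.3]
contact_force: [-0.2, 0.3, -0.3]
gripper_width: 0.0657
```

```bash
python3 - <<'E'
from h import *
to([.438,-.2454,-.02],84)
p=r.capture('wrist')[:,:,::-1];cv2.imwrite(f'pics/w17.png',p);d=r.capture('side')[:,:,::-1];s=r.capture('scene')[:,:,::-1]
cv2.imwrite('pics/17.png',cv2.resize(np.hstack([s[190:310,120:260],d[250:370,170:310]]),(800,343),interpolation=cv2.INTER_CUBIC))
to([.438,-.2454,-.02],84)
E
```

```text
t 15.65 tcp [ 0.4454 -0.2454  0.0335] rpy [1.7947e+02 3.0000e-02 8.4270e+01] F [-0.15  0.25 -0.27] w 0.0657 j [ -6.7  14.3 -32.3   0.  -42.9 -89.1]
total rv [0.0092 0.0006 0.0047] mm [-0.7 -7.8 53.4]  n 2 per row [0.0046 0.0003 0.0023] [-0.35 -3.9  26.71]
t 15.8 tcp [ 0.4459 -0.2455  0.0344] rpy [1.7935e+02 3.0000e-02 8.4260e+01] F [-0.99 -0.12 -0.05] w 0.0659 j [ -6.7  14.2 -32.3   0.  -42.9 -89.1]
total rv [0.0114 0.0006 0.0046] mm [-0.6 -8.5 54.3]  n 2 per row [0.0057 0.0003 0.0023] [-0.31 -4.24 27.14]
```

View pics/17.png

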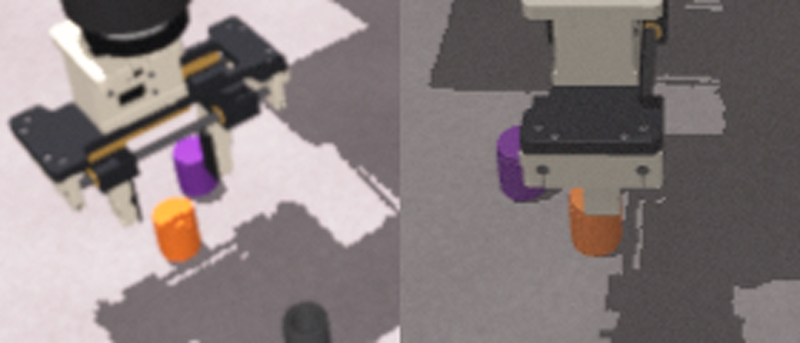

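View pics/w17.png

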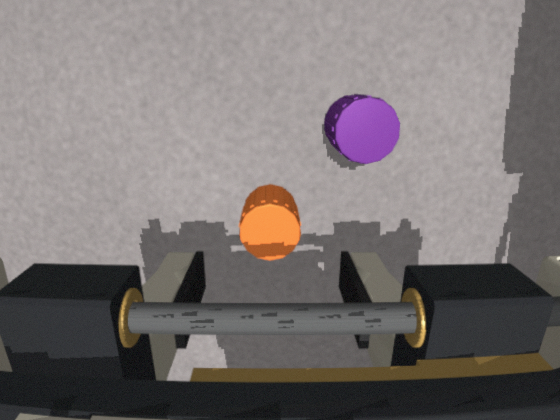

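>>> step_arm(
  deltas=[
    [0.011, 0, 0.004, -0.7, -8.5, 5, 0.5],
    [0, 0, 0, 0, 0, 14, 0.5],
    [0, 0, 0, 0, 0, 14, 0.5],
    [0, 0, 0, 0, 0, 8, 0.5],
    [0, 0, 0, 0, 0, 0, 0.5],
  ],
)

```text
time_s: 16.3
tcp_pos: [0.4386, -0.2459, -0.004]
eef_rot: [179.6, 0.1, 84.0]
contact_force: [-0.5, 0.1, 0.1]
gripper_width: 0.0658
```

```bash
python3 - <<'E'
from h import *
to([.438,-.2454,-.02],84)
p=r.capture('wrist')[:,:,::-1];cv2.imwrite(f'pics/w18.png',p);d=r.capture('side')[:,:,::-1];s=r.capture('scene')[:,:,::-1]
cv2.imwrite('pics/18.png',cv2.resize(np.hstack([s[190:310,120:260],d[250:370,170:310]]),(800,343),interpolation=cv2.INTER_CUBIC))
to([.438,-.2454,-.02],84)
E
```

```text
t 16.3 tcp [ 0.4386 -0.2459 -0.004 ] rpy [1.7965e+02 6.0000e-02 8.3990e+01] F [-0.55  0.07  0.13] w 0.0658 j [ -6.8  17.2 -35.    0.1 -37.5 -89.3]
total rv [ 0.0062  0.001  -0.0001] mm [ 0.4 -0.7 16. ]  n 1 per row [ 0.0062  0.001  -0.0001] [ 0.42 -0.74 16.01]
t 16.45 tcp [ 0.4397 -0.246  -0.0029] rpy [1.7953e+02 7.0000e-02 8.4010e+01] F [ 0.68 -1.04 -0.38] w 0.0659 j [ -6.8  17.1 -34.9   0.1 -37.5 -89.3]
total rv [0.0082 0.0012 0.0002] mm [ 0.5 -1.9 17.1]  n 1 per row [0.0082 0.0012 0.0002] [ 0.49 -1.86 17.05]
```

View pics/18.png

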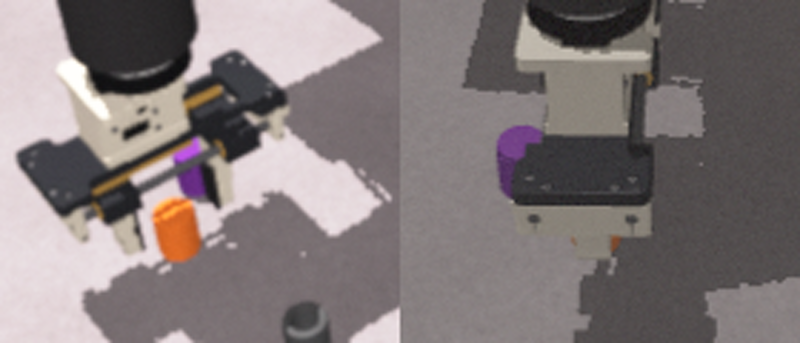

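View pics/w18.png

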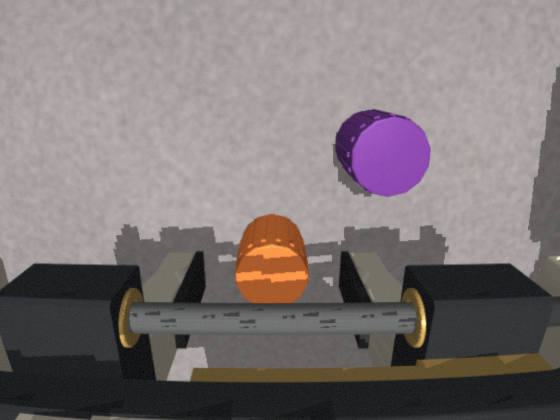

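>>> step_arm(
  deltas=[
    [0.006, 0.001, 0, 0.4, -1.5, 6, 0.5],
    [0, 0, 0, 0, 0, 6, 0.5],
    [0, 0, 0, 0, 0, 3, -0.1],
    [0, 0, 0, 0, 0, 0, -0.5],
    [0, 0, 0, 0, 0, 0, -0.5],
    [0, 0, 0, 0, 0, 0, -0.5],
    [0, 0, 0, 0, 0, 0, -0.5],
    [0, 0, 0, 0, 0, 0, -0.5],
    [0, 0, 0, 0, 0, 0, -0.5],
  ],
  squeeze=45,
)

```text
time_s: 17.35
tcp_pos: [0.4392, -0.2457, -0.0179]
eef_rot: [179.8, 0.0, 84.0]
contact_force: [0.3, -0.1, -0.6]
gripper_width: 0.0328
```

```bash
python3 - <<'E'
from h import *
to([.438,-.2454,.1],84)
np.save('w19.npy',r.camera_info('wrist')['view'])
p=r.capture('wrist')[:,:,::-1];cv2.imwrite(f'pics/w19.png',p)
E
```

```text
t 17.35 tcp [ 0.4392 -0.2457 -0.0179] rpy [1.7978e+02 2.0000e-02 8.4020e+01] F [ 0.34 -0.08 -0.63] w 0.0328 j [ -6.8  18.6 -35.5   0.  -35.7 -89.2]
total rv [0.0039 0.0003 0.0004] mm [ 1.000e-01 -8.000e-01 -1.179e+02]  n 3 per row [0.0013 0.0001 0.0001] [ 3.000e-02 -2.600e-01 -3.929e+01]
```

View pics/w19.png

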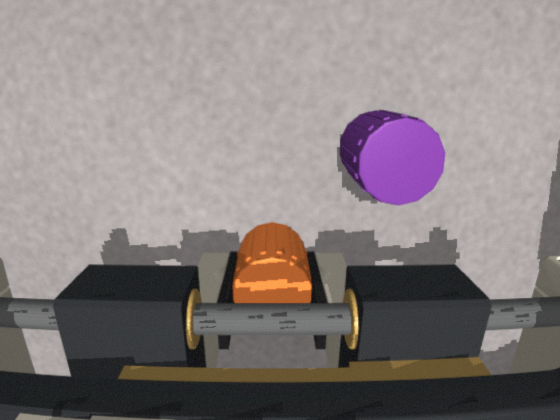

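```bash
python3 - <<'E'
from h import *
s=r.get_state();print(s['gripper_width'])
i=r.camera_info('wrist');R=Ro.from_euler('xyz',s['eef_rot'],degrees=True)
print('bottom edge in tool',R.inv().apply(plane('w',273,224,0.0,i)-s['tcp_pos'])*1000)
print('top edge (left/right widest)',[R.inv().apply(plane('w',u,270,0.042,i)-s['tcp_pos'])*1000 for u in (235,311)])
# pad front edge at tip z=.014 , v=252
print('pad edge',[R.inv().apply(plane('w',u,252,0.014,i)-s['tcp_pos'])*1000 for u in (237,309)])
crop(cv2.imread('pics/w19.png'),190,210,360,320,4,'pics/w19c.png')
E
```

```text
0.0331981590241652
bottom edge in tool [  0.27883302 -16.62857614 -17.94606484]
top edge (left/right widest) [array([-15.43531942, -12.48360822, -59.92526804]), array([ 15.73744011, -12.49535836, -59.93555895])]
pad edge [array([-17.30328102,  -7.34663964, -31.90468438]), array([ 17.79984786,  -7.36048253, -31.91627515])]
```

View pics/w19c.png

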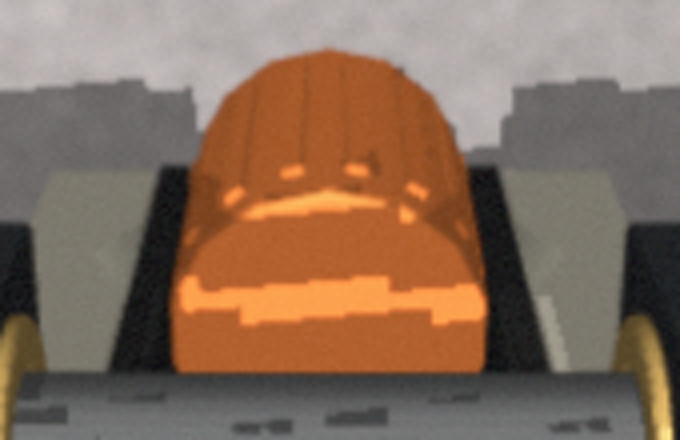

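>>> step_arm(
  deltas=[
    [0.003, 0, 0, 0, 0, -10, -0.5],
    [0, 0, 0, 0, 0, -25, -0.5],
    [0, 0, 0, 0, 0, -40, -0.5],
    [0, 0, 0, 0, 0, -45, -0.5],
    [0, 0, 0, 0, 0, -45, -0.5],
    [0, 0, 0, 0, 0, -45, -0.5],
    [0, 0, 0, 0, 0, -40, -0.5],
    [0, 0, 0, 0, 0, -25, -0.5],
    [0, 0, 0, 0, 0, 0, -0.5],
  ],
)

```text
time_s: 18.3
tcp_pos: [0.4364, -0.2459, 0.2753]
eef_rot: [179.9, 0.1, 84.0]
contact_force: [-0.5, -0.5, -1.2]
gripper_width: 0.0331
```

```bash
python3 - <<'E'
from h import *
to([.5655,.031,.255],84)
E
```

```text
t 18.3 tcp [ 0.4364 -0.2459  0.2753] rpy [1.7994e+02 1.1000e-01 8.4020e+01] F [-0.47 -0.5  -1.18] w 0.0331 j [ -6.8   1.2 -13.    0.1 -75.8 -89.2]
total rv [0.001  0.0019 0.0004] mm [288.9  99.6  19.9]  n 7 per row [0.0001 0.0003 0.0001] [41.27 14.22  2.84]
```

>>> step_arm(
  deltas=[
    [0, 0, 0, 30, 10, 0, -0.5],
    [0, 0, 0, 35, 12, 0, -0.5],
    [0, 0, 0, 35, 12, 0, -0.5],
    [0, 0, 0, 35, 12, 0, -0.5],
    [0, 0, 0, 35, 12, 0, -0.5],
    [0, 0, 0, 35, 12, 0, -0.5],
    [0, 0, 0, 30, 12, 0, -0.5],
    [0, 0, 0, 20, 8, 0, -0.5],
    [0, 0, 0, 10, 3, 0, -0.5],
    [0, 0, 0, 0, 0, 0, -0.5],
  ],
)

```text
time_s: 19.3
tcp_pos: [0.5558, 0.0169, 0.278]
eef_rot: [179.9, 0.1, 83.8]
contact_force: [0.3, 0.3, -0.7]
gripper_width: 0.033
```

```bash
python3 - <<'E'
from h import *
to([.5655,.031,.245],84)
E
```

```text
t 19.3 tcp [0.5558 0.0169 0.278 ] rpy [1.7993e+02 1.1000e-01 8.3840e+01] F [ 0.31  0.26 -0.69] w 0.033 j [ 2.200e+01  6.700e+00 -6.600e+00  1.000e-01 -7.660e+01 -1.182e+02]
total rv [ 0.0012  0.0018 -0.0028] mm [15.1  8.1 32.9]  n 1 per row [ 0.0012  0.0018 -0.0028] [15.08  8.08 32.94]
```

>>> step_arm(
  deltas=[
    [0, 0.002, -0.003, 8, 4, 5, -0.5],
    [0, 0, 0, 7, 4, 10, -0.5],
    [0, 0, 0, 0, 0, 15, -0.5],
    [0, 0, 0, 0, 0, 0, -0.5],
    [0, 0, 0, 0, 0, 0, -0.5],
  ],
)

```text
time_s: 19.8
tcp_pos: [0.5648, 0.0298, 0.2456]
eef_rot: [180.0, -0.0, 83.9]
contact_force: [0.6, 0.5, 0.0]
gripper_width: 0.0329
```

```bash
python3 - <<'E'
from h import *
to([.5655,.031,.245],84)
p=r.capture('wrist')[:,:,::-1];cv2.imwrite(f'pics/w20.png',p);d=r.capture('side')[:,:,::-1];s=r.capture('scene')[:,:,::-1]
cv2.imwrite('pics/s20.png',s);cv2.imwrite('pics/d20.png',d)
cv2.imwrite('pics/20.png',cv2.resize(np.hstack([s[110:210,250:360],d[110:210,240:350]]),(800,364),interpolation=cv2.INTER_CUBIC))
to([.5655,.031,.245],84)
E
```

```text
t 19.8 tcp [0.5648 0.0298 0.2456] rpy [180.    -0.    83.88] F [0.61 0.53 0.  ] w 0.0329 j [  22.8    8.5   -8.6    0.   -72.9 -119. ]
total rv [ 0.0001 -0.     -0.0021] mm [1.3 0.6 0.6]  n 1 per row [ 0.0001 -0.     -0.0021] [1.27 0.59 0.58]
t 19.95 tcp [0.565  0.0301 0.246 ] rpy [ 1.7996e+02 -3.0000e-02  8.3890e+01] F [-0.45  0.04 -0.2 ] w 0.033 j [  22.9    8.5   -8.6   -0.   -72.9 -119. ]
total rv [ 0.0008 -0.0006 -0.002 ] mm [1.  0.4 1. ]  n 1 per row [ 0.0008 -0.0006 -0.002 ] [0.99 0.44 1.05]
```

View pics/20.png

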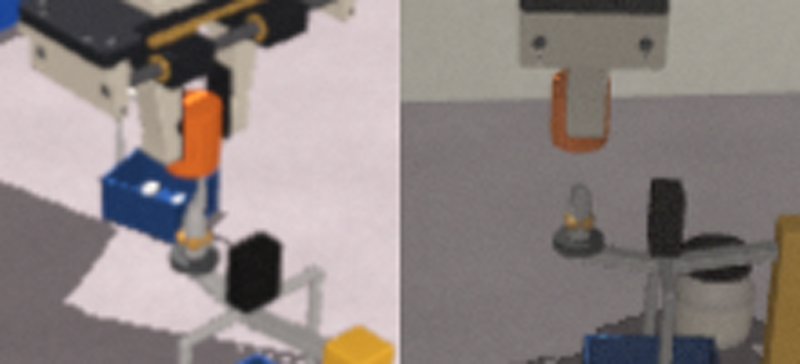

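View pics/w20.png

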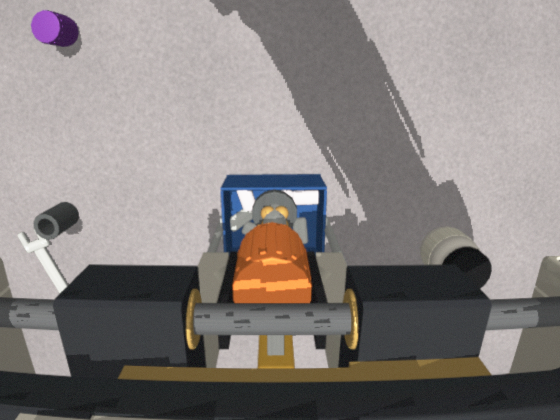

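```bash
python3 - <<'E'
from h import *
s=cv2.imread('pics/s20.png');d=cv2.imread('pics/d20.png')
crop(s,270,125,330,190,9,'pics/s20c.png');crop(d,270,115,330,185,8,'pics/d20c.png')
for n in('scene','side'):
  a=proj(n,[.563,.0345,.2]);b=proj(n,[.563,.0345,.264]);c=proj(n,[.5655,.031,.2]);e=proj(n,[.5655,.031,.264]);print(n,a,b-a,e-c)
E
```

```text
scene [302.97344786 177.67415372] [  0.28605475 -24.05709555] [  0.27752565 -24.09477961]
side [288.50646394 173.45384324] [  0.8875021  -25.93044681] [  0.93327691 -25.98104312]
```

View pics/s20c.png

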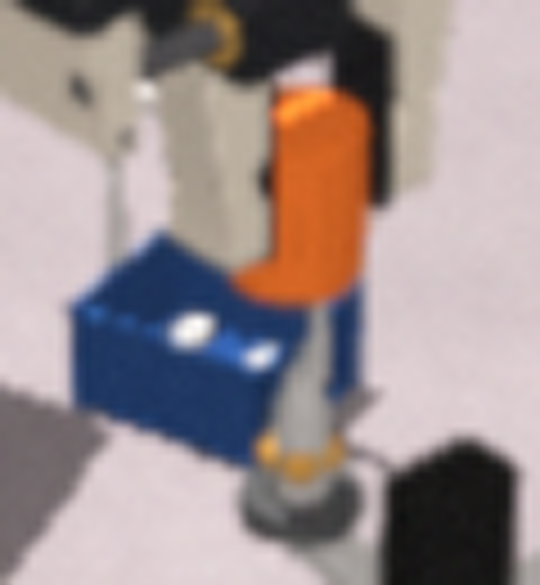

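View pics/d20c.png

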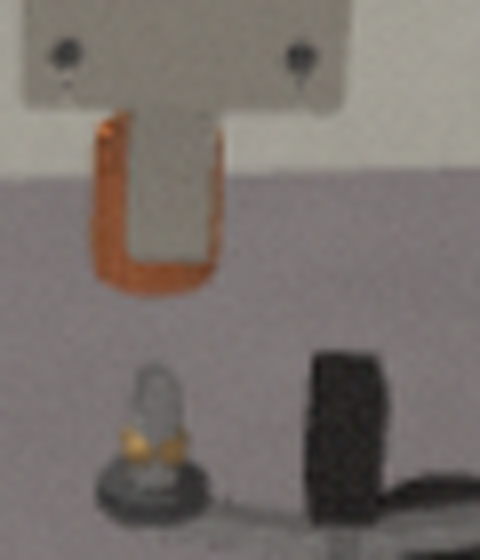

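>>> step_arm(
  deltas=[
    [0, 0, -0.002, 1.1, 1.1, 0, -0.5],
    [0, 0, 0, 0, 0, 4, -0.5],
    [0, 0, 0, 0, 0, 5, -0.5],
  ],
  squeeze=55,
)

```text
time_s: 20.25
tcp_pos: [0.5672, 0.0311, 0.2385]
eef_rot: [179.8, -0.1, 84.0]
contact_force: [-0.1, -0.3, -0.0]
gripper_width: 0.0327
```

```bash
python3 - <<'E'
from h import *
to([.5662,.0311,.22],84)
E
```

```text
t 20.25 tcp [0.5672 0.0311 0.2385] rpy [ 1.7977e+02 -1.1000e-01  8.4000e+01] F [-0.11 -0.31 -0.01] w 0.0327 j [  22.9    8.8   -9.2    0.   -71.8 -118.9]
total rv [ 0.004  -0.0019 -0.0001] mm [-0.1 -1.1 18.5]  n 1 per row [ 0.004  -0.0019 -0.0001] [-0.12 -1.09 18.53]
```

>>> step_arm(
  deltas=[
    [0.004, -0.002, 0, 0, -1, 4, -0.5],
    [0, 0, 0, 0, 0, 4, -0.5],
    [0, 0, 0, 0, 0, 4, -0.5],
    [0, 0, 0, 0, 0, 4, -0.5],
  ],
)

```text
time_s: 20.65
tcp_pos: [0.5658, 0.0312, 0.2206]
eef_rot: [-179.9, 0.0, 84.0]
contact_force: [-0.1, 0.2, 0.5]
gripper_width: 0.0327
```

```bash
python3 - <<'E'
from h import *
to([.5662,.0311,.20],84)
d=r.capture('side')[:,:,::-1];s=r.capture('scene')[:,:,::-1]
cv2.imwrite('pics/21.png',cv2.resize(np.hstack([s[125:190,270:330],d[120:185,260:320]]),(800,433),interpolation=cv2.INTER_CUBIC))
to([.5662,.0311,.20],84)
E
```

```text
t 20.65 tcp [0.5658 0.0312 0.2206] rpy [-1.7994e+02  3.0000e-02  8.3990e+01] F [-0.14  0.19  0.52] w 0.0327 j [  22.9    9.4  -10.7   -0.   -69.9 -118.9]
total rv [-0.001   0.0005 -0.0001] mm [-0.   0.4 20.6]  n 1 per row [-0.001   0.0005 -0.0001] [-2.000e-02  3.900e-01  2.063e+01]
t 20.75 tcp [0.5655 0.0311 0.2203] rpy [-1.7989e+02  5.0000e-02  8.3990e+01] F [-0.91  0.15 -0.26] w 0.0328 j [  22.9    9.4  -10.8   -0.   -69.9 -118.9]
total rv [-0.002   0.0008 -0.0002] mm [ 0.1  0.7 20.3]  n 1 per row [-0.002   0.0008 -0.0002] [ 0.1   0.74 20.27]
```

View pics/21.png

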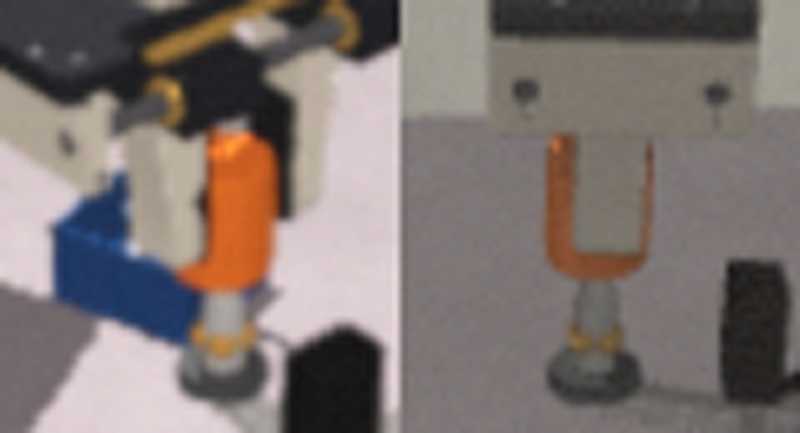

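>>> step_arm(
  deltas=[
    [0, 0, 0, 0, 0, 4, -0.5],
    [0, 0, 0, 0, 0, 4, -0.5],
    [0, 0, 0, 0, 0, 4, -0.5],
  ],
)

```text
time_s: 21.05
tcp_pos: [0.5659, 0.0312, 0.2081]
eef_rot: [-180.0, 0.0, 84.0]
contact_force: [-0.2, -0.5, -0.8]
gripper_width: 0.0333
```

```bash
python3 - <<'E'
from h import *
to([.5660,.0311,.182],84)
E
```

```text
t 21.05 tcp [0.5659 0.0312 0.2081] rpy [-1.7996e+02  2.0000e-02  8.4000e+01] F [-0.24 -0.55 -0.75] w 0.0333 j [  22.9    9.9  -11.9   -0.   -68.3 -118.9]
total rv [-0.0007  0.0004 -0.0001] mm [-0.1  0.1 26.1]  n 1 per row [-0.0007  0.0004 -0.0001] [-0.07  0.08 26.11]
```

>>> step_arm(
  deltas=[
    [0, 0, 0, 0, 0, 4, -0.5],
    [0, 0, 0, 0, 0, 4, -0.5],
    [0, 0, 0, 0, 0, 2, -0.5],
  ],
)

```text
time_s: 21.35
tcp_pos: [0.5657, 0.0311, 0.1968]
eef_rot: [-179.9, 0.0, 84.0]
contact_force: [0.8, 0.0, 1.7]
gripper_width: 0.0329
```

>>> step_arm(
  deltas=[
    [0, 0, 0, 0, 0, 3, -0.5],
  ],
)

```text
time_s: 21.45
tcp_pos: [0.5669, 0.0311, 0.1948]
eef_rot: [179.9, 0.0, 84.0]
contact_force: [-0.8, 1.3, 9.8]
gripper_width: 0.0329
```

>>> step_arm(
  deltas=[
    [0, 0, 0, 0, 0, 3, -0.5],
  ],
)

```text
time_s: 21.55
tcp_pos: [0.5675, 0.0311, 0.1928]
eef_rot: [179.8, 0.0, 84.0]
contact_force: [-1.5, -0.3, 4.5]
gripper_width: 0.0328
```

>>> step_arm(
  deltas=[
    [0.002, 0, 0, 0, -1, 3, -0.5],
  ],
)

```text
time_s: 21.65
tcp_pos: [0.5668, 0.0313, 0.1902]
eef_rot: [179.9, 0.0, 84.0]
contact_force: [0.1, 0.2, 2.2]
gripper_width: 0.0329
```

>>> step_arm(
  deltas=[
    [0, 0, 0, 0, 0, 3, -0.5],
  ],
)

```text
time_s: 21.75
tcp_pos: [0.5669, 0.0313, 0.1874]
eef_rot: [179.9, -0.0, 84.1]
contact_force: [-0.1, -0.2, -1.2]
gripper_width: 0.0326
```

>>> step_arm(
  deltas=[
    [0, 0, 0, 0, 0, 3, -0.5],
  ],
)

```text
time_s: 21.85
tcp_pos: [0.5665, 0.0313, 0.1837]
eef_rot: [179.9, -0.0, 84.0]
contact_force: [-0.5, -0.2, -0.9]
gripper_width: 0.0331
```

>>> step_arm(
  deltas=[
    [0, 0, 0, 0, 0, 2, -0.5],
  ],
)

```text
time_s: 21.95
tcp_pos: [0.5665, 0.0312, 0.1819]
eef_rot: [179.9, 0.0, 84.1]
contact_force: [-8.3, 2.9, 19.2]
gripper_width: 0.0327
```

>>> step_arm(
  deltas=[
    [0, 0, 0, 0, 0, 1.5, -0.5],
    [0, 0, 0, 0, 0, 1.5, -0.5],
  ],
)

```text
time_s: 22.15
tcp_pos: [0.5666, 0.0312, 0.1819]
eef_rot: [179.8, 0.0, 84.1]
contact_force: [-6.0, 2.2, 12.6]
gripper_width: 0.0332
```

>>> step_arm(
  deltas=[
    [0, 0, 0, 0, -0.6, 1.5, -0.5],
    [0, 0, 0, 0, -0.6, 1.5, -0.5],
  ],
)

```text
time_s: 22.35
tcp_pos: [0.5667, 0.0313, 0.1819]
eef_rot: [179.6, 0.0, 84.2]
contact_force: [-2.5, 0.6, 9.9]
gripper_width: 0.0327
```

>>> step_arm(
  deltas=[
    [0, 0, 0, 0, -0.6, 1.5, -0.5],
    [0, 0, 0, 0, -0.6, 1.5, -0.5],
  ],
)

```text
time_s: 22.55
tcp_pos: [0.5669, 0.0312, 0.1819]
eef_rot: [179.3, -0.0, 84.2]
contact_force: [-3.3, 1.0, 11.1]
gripper_width: 0.0328
```

>>> step_arm(
  deltas=[
    [0.008, 0, 0.002, 0, -0.6, 1.6, -0.5],
    [0.006, 0, 0.002, 0, -0.6, 1.6, -0.5],
  ],
)

```text
time_s: 22.75
tcp_pos: [0.5665, 0.0313, 0.1819]
eef_rot: [179.9, -0.0, 84.1]
contact_force: [-4.1, 0.8, 11.8]
gripper_width: 0.0329
```

```bash
python3 - <<'E'
from h import *
to([.5660,.0311,.182],84)
S=[]
d=r.capture('side')[:,:,::-1];S.append(r.get_state());s=r.capture('scene')[:,:,::-1];S.append(r.get_state());w=r.capture('wrist')[:,:,::-1];S.append(r.get_state());r.capture('wrist');S.append(r.get_state())
for q in S:print(q['time_s'],q['contact_force'].round(1),q['tcp_pos'].round(4),q['eef_rot'].round(2))
cv2.imwrite('pics/22.png',cv2.resize(np.hstack([s[110:260,250:400],d[100:250,240:390]]),(800,400),interpolation=cv2.INTER_CUBIC));cv2.imwrite('pics/s22.png',s);cv2.imwrite('pics/d22.png',d)
E
```

```text
t 22.75 tcp [0.5665 0.0313 0.1819] rpy [ 1.7994e+02 -2.0000e-02  8.4060e+01] F [-4.1   0.81 11.78] w 0.0329 j [  22.9   10.9  -14.1    0.   -64.9 -118.9]
total rv [ 0.0011 -0.0004  0.0011] mm [-0.2 -0.5 -0.1]  n 1 per row [ 0.0011 -0.0004  0.0011] [-0.24 -0.51 -0.08]
22.8 [-5.3  1.7 12.6] [0.5665 0.0313 0.1819] [ 1.7996e+02 -2.0000e-02  8.4060e+01]
22.85 [-4.9  1.5 12. ] [0.5665 0.0313 0.1819] [ 1.7995e+02 -2.0000e-02  8.4060e+01]
22.9 [-4.6  0.6 11.2] [0.5665 0.0313 0.1819] [ 1.7994e+02 -2.0000e-02  8.4060e+01]
22.95 [-4.8  0.2 12.5] [0.5665 0.0313 0.1819] [ 1.7993e+02 -2.0000e-02  8.4060e+01]
```

View pics/22.png

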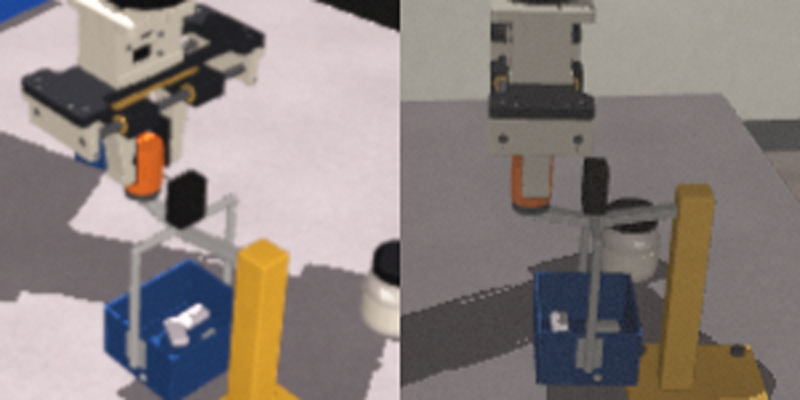

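View pics/s22.png

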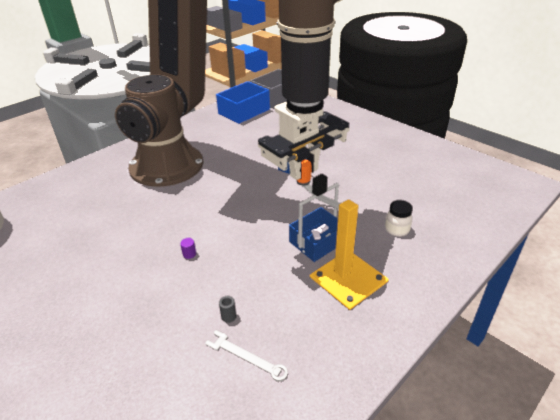

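The cap sits on the seat with about 12 N steady. The carrier hangs free, and the jar, socket and spanner show at the same pixels as at the start. Handing in.

```bash
python3 - <<'E'
from plant import r
print(r.close_job()); 
E
```

```text
the job is handed in; nothing more can be done
None
```

The larger blue carrier hangs by its bar in the yellow hook's saddle, released. The orange cap is clicked over the stud and still held pressed on its seat. I handed the job in at about 23 s of the 66 s allowed.

**Last checks**
- **Click:** the push peaked at about 9.8 N, dropped to about 0, and then the cap met a hard stop. The rim height worked out to 0.1998 m against 0.200 m for the seat.
- **Holding force:** vertical push was steady at 11.2–12.6 N over the last readings before handing in. There is also a sideways force of about 5 N that I did not fully remove.
- **Carrier:** the last pictures show it hanging clear of the post and gripper.
- **Bystanders:** the jar, socket and spanner look unmoved. I checked them by eye in the pictures and did not measure them.

**Disagreements**
- **Fingertips:** in the pictures the fingertips lie about 32 mm behind the reported TCP. I grasped by what the pictures showed.
- **Cameras:** the wrist camera and the fixed cameras disagreed by about 4 mm. I used the wrist camera, checked and trimmed the alignment over the stud in the other two, and the cap went on.
- **Cap width:** the fingers read 33 mm on the 34 mm cap.

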